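Hold a brass bar in the sawing block

ROBOT

A 7-joint arm with a two-finger parallel gripper is mounted at the origin on a cart in front of the work surface, level with it; the furniture and walls round the work are solid. World frame = base frame: x ahead of the robot, y to its left, z up, the work surface at z = 0. Lengths are in m, angles in rad, forces in N, time in s.
With the tool pointing down it reaches from about 0.4 to 0.85 m from the base axis. Payload 4.5 kg.
Tool frame: the origin (TCP) lies between the finger pads; the fingertips stand 22 mm ahead of it and the grasp point (between the pads) lies 3 mm ahead of it; z points along the fingers, y is the direction in which the jaws open and shut (so a half turn about z gives the same grasp; the last joint's range is limited). The gripper opens to 85 mm and grips with 20 to 120 N. Pads are 22 mm wide; open, the fingers measure 114 mm over their backs; the gripper's body (76 mm by 85 mm) begins 54 mm behind the grasp point. The pads swing forward as they close: fully open they stand 13 mm farther back than shut.
Start: joints at [1.351, 0.689, -0.195, 1.565, 0.157, 0.902, -0.215], TCP at [0.157, -0.605, 0.253] pointing down, gripper open.
Joint ranges: [-3.01, 3.01], [-0.46, 2.08], [-1.47, 1.51], [0.13, 2.56], [-1, 4.14], [0.04, 2.09], [-2.66, 2.66]. Speed limits (rad/s): [2.57, 2.57, 3.14, 3.14, 3.14, 3.14, 3.14].

INTERFACE

Orientations are given as a unit quaternion [w, x, y, z].
In Python, from workcell import bot gives the robot as it stands.
- The arm moves only by the tool arm_command, never from a script. Its argument "commands" is one flat list of numbers, 6 for each row, row after row: the shift along the world's x, y, z in cm, then the turn, a rotation vector about the world's x, y, z in rad. In form: [dx, dy, dz, rx, ry, rz, dx, dy, dz, rx, ry, rz, ...]. A call has 1 to 12 rows; each row shifts and turns the commanded pose from where the row before left it; what a row does not reach is not made up. A row lasts 1/8 s, in which the tool goes at most 62.5 mm and 10.7 degrees, less where a joint would pass 70% of its speed; a pose out of reach is approached as far as the arm can. A call with a gripper value outside its range is refused whole. "fingers" is the closure in counts, from 0 (fully open) to 255 (shut), set as the call begins (left out, the last holds). The fingers move at their own pace and stop on an object; "grip_force" is the grip in N (left out, the last holds). Time passes only in rows, so rows that do not move let the fingers close. It gives the time, the measured TCP pose, the force and the opening at its end, in the units of the state.
- bot.state(): the state, without advancing time (a new reading comes with each control period).
- bot.read_camera(name): name is "scene" or "top" or "wrist"; returns (picture, depth): 400x640x3 uint8, red, green, blue; 400x640 float32, m along the optical axis (not along the pixel's ray), 0 where there is no reading.
- bot.camera_model(name): a dict with "vertical_fov" (degrees; the focal length in pixels is half the picture's height over the tangent of half this angle, whatever the lens; pixels are square), "cx", "cy" (the principal point, pixels), "k1" (the pictures are not rectified: a ray, as slopes to the right and down, at radius r is drawn at 1 + k1 r^2 times it, then the intrinsics apply), "R" (3x3) and "t" (3): a world point X has camera coordinates R X + t; the wrist camera has in their place "hand_eye" (4x4, takes a point from camera to tool coordinates, whose origin is the TCP and whose axes are the flange's). Camera axes: x right, y down, z forward; pixel columns grow to the right and rows downward; lengths in m; the calibration is good to about 2 mm. A picture is of the moment at which its call begins: read the wrist's pose just before it. camera_model takes no time and is no camera call.
- bot.finish_job(): hands the job in, once; it reports no verdict.
The state is a dict: "t": time; "joints": joint angles; "joint_vel": joint speeds; "joint_efforts": joint torques, N m; "position": TCP position; "tcp_rot": TCP orientation; "ft_force": force on the tool from outside, world axes, zero at the start; "ft_torque": the same for the moment, N m; "gripper_width": opening from 0.0 (shut) to 1.0 (fully open).
Only numpy, scipy, OpenCV 4.12 (cv2) and the standard library are available. Lean on these libraries where they do the work, as an engineer would, in place of code of your own. Each camera call takes 0.05 s, during which the arm holds its last target.

TASK

Get the bevelled brass bar ready for sawing: put it on the bed of the sawing block with its bevel towards the open front (away from the fence), flat on the bed, its end up against the stop and its long back face flat against the fence. Then press it with the gripper diagonally into the corner, firmly against fence and bed at once (about 10 N), and finish while still pressing, without letting go. Leave the grey sharpening stone where it lies.

Things in the scene. Friction and masses are not known exactly. Their poses are not given: they have to be found in the camera images.
- saw_block: The sawing block, fixed to the bench: a flat plywood bed 114 (x) x 116 (y) mm whose top is 14 mm above the worktop, on a thin dark rubber sheet, with an aluminium fence along its back. Origin: centre of its underside, on the worktop. x points from the open front to the fence, y along the fence, z up.
- bed: The plywood bed of the sawing block; same origin and axes as the sawing block; its top is the plane z = +14 mm.
- fence: The aluminium fence of the sawing block; same origin and axes as the sawing block. Its upright working face is the plane x = +41 mm and looks to -x; the fence is 14 mm thick, 114 mm long and rises 18 mm above the bed, with a 2 mm saw kerf in its middle (y = 0).
- stop: Dark steel stop, fixed on the bed at a different place along the fence each time: a bar across the bed (x = -32 to +40 mm), 14 mm thick (y = -14 to 0), 18 mm high, a brass screw head 8 mm more at its fence end. Origin: on the bed's top, at the foot of the upright face (looking to +y) that the brass bar's end must meet, in the middle of the bed's depth. Axes as the sawing block.
- bar_center (a point): Centre of the loose brass bar, half-way up; 0.3 kg, 24 deep (x), 64 long (y), 30 mm high (z). A 45 degree bevel of 10 mm runs along its upper front (-x) edge, so the front face is upright only 0 to 20 mm above its underside; the back face (+x) is plain. It starts flat on the worktop, bevel roughly towards the robot; grasp it across its 24 mm depth.
- bar_bevel (a point): Middle of the bar's bevel surface: 7 mm to the front (-x) of the bar's centre and 10 mm above it; same axes as the bar.
- flex_shaft: The flexible drive shaft of a hand motor, a fixed obstacle: it hangs from above, some 30 mm thick, past the right front corner of the bench, nearly upright from below the worktop to 0.9 m above it. Origin: near its lower end, under the worktop; the shaft stands within 0.11 m (horizontally) of it. An arm that swings round from the right must first fold back to pass inside it.
- gooseneck_lamp: Bench lamp, a fixed obstacle. Its green shade, 0.10 m across, hangs over the front of the bench with its lower rim 0.49 m above the worktop; the shade's axis is 0.14 m nearer the robot and 0.18 m farther left than this origin. From there its neck runs back and down to the right. Keep the forearm and wrist left of the shade, or pass below it with the arm drawn in low.
- stone_center (a point): Centre of the grey sharpening stone (26 x 102 x 21 mm, loose), a bystander that lies on the worktop like the bar; it is not to be moved.

How it is judged:
On the way:
1. the bar stands upright on the bed of the sawing block (contact force between bar and bed above 0.5 N and angle between bar's own z axis and vertical below 0.1 rad and z of bar_center in the frame of saw_block between 0.026 and 0.032 m and x of bar_center in the frame of saw_block between -0.05 and 0.04 m and y of bar_center in the frame of saw_block between -0.05 and 0.06 m), for 0.2 s.
At the end, for the whole second after the job is handed in: The bar lies flat on the bed (tilt under 0.06 rad), bevel to the front, back face against the fence (within 3 mm, 0.05 rad), end within 3.5 mm of the stop, at rest, and the gripper's fingers still press it (over 4 N): over 3 N between bar and fence and over 7 N between bar and bed, weight included (contact force between bar and fence above 3 N and contact force between bar and bed above 7 N and contact force between the fingers and bar above 4 N and x of bar_center in the frame of saw_block between 0.026 and 0.032 m and x of bar_bevel in the frame of saw_block below 0.0255 m and z of bar_center in the frame of saw_block between 0.0265 and 0.0315 m and angle between bar's own z axis and vertical below 0.06 rad and angle between the y axis of bar and the y axis of saw_block, either way round below 0.05 rad and y of bar_center in the frame of stop between 0.029 and 0.0355 m and linear speed of bar below 0.02 m/s); the arm keeps its last pose, push and grip.
It fails at once if the sharpening stone is moved more than 20 mm (distance of stone_center from where it was at the start of the episode above 0.02 m).
It also fails if it takes over 54 s, if anything falls off the work surface, if the arm or the gripper's body presses on something with over 40 N, if the wrist force passes 120 N, or if a joint passes its speed limit or range.

## Working session

There is one attempt and no reset: what is moved stays moved. The work goes in short steps, Python scripts to look and compute and a tool call to move; the robot and the scene stay as the last step left them, time stands still between calls to the robot, and variables do not carry over. Pictures are saved under pics/ and viewed, and the job is handed in when it is done.

Besides the shell and the picture viewer there is one more tool, called after "Call:" by a JSON object that holds its "op" and its "data". arm_command: Moves the arm, as the interface text tells. Its arguments: {"type":"object","properties":{"commands":{"type":"array","items":{"type":"number"}},"fingers":{"type":"number"},"grip_force":{"type":"number"}},"required":["commands"]}

```bash
mkdir -p pics; ls; cat > h.py <<'E'
import numpy as np, cv2
from workcell import bot
from scipy.spatial.transform import Rotation as Rn
def load(n): 
    return np.load(f'pics/{n}.npz')
def snap(n,cam):
    s=bot.state(); p,d=bot.read_camera(cam); m=bot.camera_model(cam)
    cv2.imwrite(f'pics/{n}.png',p[:,:,::-1]); 
    if 'R' in m: Rc=np.array(m['R']).T; o=-Rc@np.array(m['t'])
    else:
        H=np.array(m['hand_eye']); q=s['tcp_rot']; Rt=Rn.from_quat([q[1],q[2],q[3],q[0]]).as_matrix()
        Rc=Rt@H[:3,:3]; o=Rt@H[:3,3]+np.array(s['position'])
    f=200/np.tan(np.radians(m['vertical_fov'])/2)
    np.savez(f'pics/{n}.npz',p=p,d=d,Rc=Rc,o=o,f=f,c=[m['cx'],m['cy']],k1=m['k1'])
    return load(n)
def slopes(v,uv):
    uv=np.atleast_2d(np.array(uv,float)); y=(uv-v['c'])/v['f']; x=y.copy()
    for _ in range(30): x=y/(1+v['k1']*(x**2).sum(1,keepdims=True))
    return x
def onplane(v,uv,z):
    x=slopes(v,uv); r=np.c_[x,np.ones(len(x))]@v['Rc'].T
    return v['o']+r*((z-v['o'][2])/r[:,2])[:,None]
def withdepth(v,uv):
    uv=np.atleast_2d(np.array(uv)); x=slopes(v,uv); d=v['d'][uv[:,1].astype(int),uv[:,0].astype(int)]
    return v['o']+(np.c_[x,np.ones(len(x))]*d[:,None])@v['Rc'].T
def proj(v,X):
    c=(np.atleast_2d(X)-v['o'])@v['Rc']; x=c[:,:2]/c[:,2:]
    return x*(1+v['k1']*(x**2).sum(1,keepdims=True))*v['f']+v['c']
E
python3 - <<'E'
from h import *
print(bot.state())
for c in ['scene','top','wrist']:
    v=snap(c+'0',c); print(c,v['o'],v['f'],v['c'],v['k1'],v['Rc'])
E
```

```text
pics
{'t': 0.0, 'joints': array([ 1.35082292,  0.68999773, -0.1945352 ,  1.56637896,  0.15727948,
        0.90248071, -0.21510092]), 'joint_vel': array([-0.00095376, -0.00010504, -0.00243843,  0.00190946,  0.00118744,
        0.00170225, -0.00045692]), 'joint_efforts': array([-4.34869698e-04, -5.39626765e+01, -1.26660090e+00, -1.58548236e+01,
        9.11613082e-03,  9.61047277e-03,  1.43391594e-05]), 'position': array([ 0.15672452, -0.60438695,  0.25246666]), 'tcp_rot': array([-9.21364354e-04,  9.91954456e-01,  1.26591781e-01, -1.70206218e-04]), 'ft_force': array([-0.24218961,  0.23578213,  0.06453878]), 'ft_torque': array([-0.04279845, -0.00339326, -0.02111102]), 'gripper_width': 1.0024868178743374}
scene [-0.35877094 -1.03033045  0.50784365] 403.4542695546119 [320.67566872 208.21852144] -0.02222551327244818 [[ 0.77080082 -0.24846694  0.58662619]
 [-0.63679796 -0.32770206  0.6979253 ]
 [ 0.01882725 -0.91152375 -0.41081625]]
top [0.29551034 0.0210206  1.40026056] 509.4513055035905 [319.43032656 202.5421764 ] 0.007757406986383583 [[-0.01744923 -0.98832204  0.15137722]
 [-0.99984109  0.01669535 -0.0062498 ]
 [ 0.00364952 -0.15146222 -0.98845631]]
wrist [ 0.23586141 -0.58360422  0.37256192] 337.78945337258006 [322.7270492  200.45296082] -0.06894297220371776 [[ 0.25045525 -0.9170251  -0.31038225]
 [-0.96812678 -0.23777959 -0.07868551]
 [-0.00164598  0.32019657 -0.9473497 ]]
```

View pics/scene0.png

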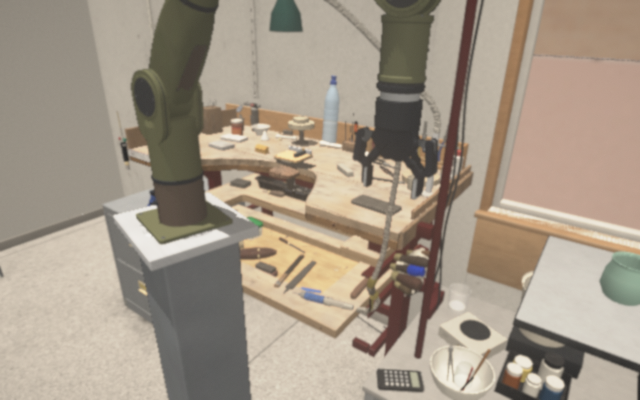

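View pics/top0.png

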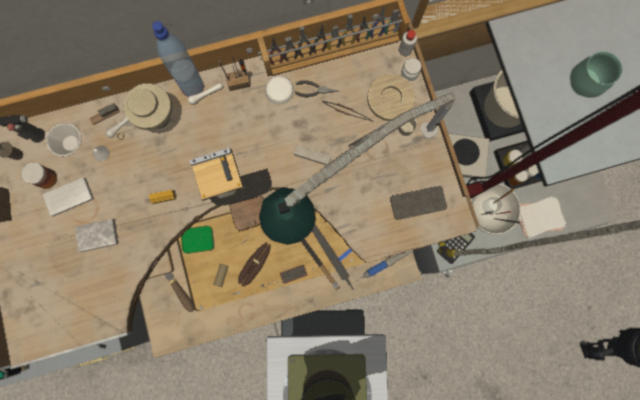

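View pics/wrist0.png

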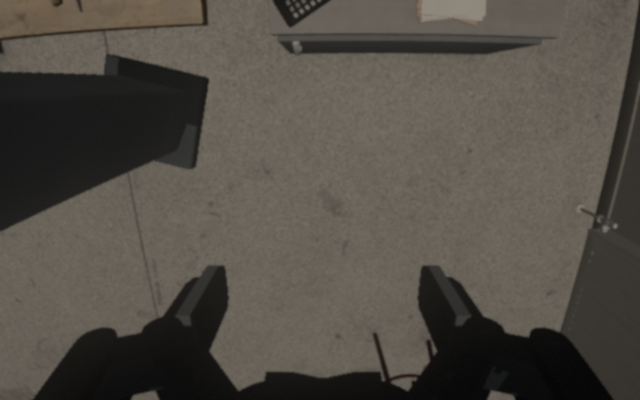

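```bash
python3 - <<'E'
from h import *
v=load('top0'); 
im=cv2.imread('pics/top0.png')[120:240,100:360]
cv2.imwrite('pics/topz.png',cv2.resize(im,None,fx=3,fy=3,interpolation=cv2.INTER_CUBIC))
v=load('scene0'); im=cv2.imread('pics/scene0.png')[90:230,170:470]
cv2.imwrite('pics/scenez.png',cv2.resize(im,None,fx=2.6,fy=2.6,interpolation=cv2.INTER_CUBIC))
E
```

```text
(no output)
```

View pics/topz.png

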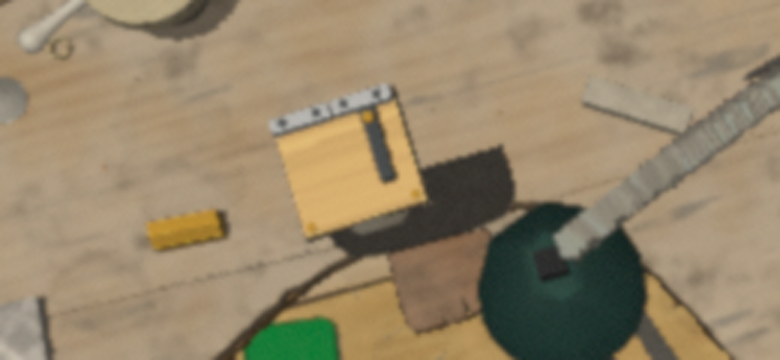

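View pics/scenez.png

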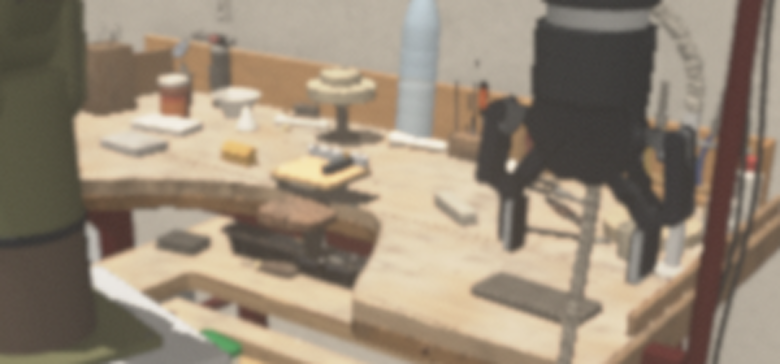

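```bash
python3 - <<'E'
from h import *
v=load('top0'); p=v['p']
print('shaft z=0',onplane(v,[[450,248]],0),'z=.5',onplane(v,[[550,235],[640,225]],.5),onplane(v,[[640,225]],.7))
print('pole',onplane(v,[[475,190]],0))
print('shade',onplane(v,[[287,215]],.5),onplane(v,[[287,215]],.55), onplane(v,[[260,215],[315,215]],.49))
print('stone',onplane(v,[[312,157],[295,150],[330,163]],.021))
print('neck', [onplane(v,[[350,160],[450,97]],z) for z in (.3,.5)])
hsv=cv2.cvtColor(p,cv2.COLOR_RGB2HSV)
print('bar hsv',hsv[196,162],'bed',hsv[180,210])
def comp(m,x0,y0,x1,y1):
    mm=np.zeros(m.shape,np.uint8); mm[y0:y1,x0:x1]=m[y0:y1,x0:x1]
    n,l,s,c=cv2.connectedComponentsWithStats(mm.astype(np.uint8)); k=1+np.argmax(s[1:,4])
    cn,_=cv2.findContours((l==k).astype(np.uint8),0,2); return max(cn,key=len),s[k]
m=((hsv[:,:,0]<30)&(hsv[:,:,1]>150)&(hsv[:,:,2]>80))
c,s=comp(m,140,180,185,210); print('bar',s,cv2.minAreaRect(c))
b=cv2.boxPoints(cv2.minAreaRect(c)); X=onplane(v,b,.03); print(X,X.mean(0))
m=((hsv[:,:,0]<30)&(hsv[:,:,1]>95)&(hsv[:,:,2]>150))
c,s=comp(m,180,150,250,205); print('bed',s,cv2.minAreaRect(c))
b=cv2.boxPoints(cv2.minAreaRect(c)); X=onplane(v,b,.014); print(X,X.mean(0), np.linalg.norm(np.diff(X,axis=0),axis=1))
E
```

```text
shaft z=0 [[ 0.37772042 -0.3438883   0.        ]] z=.5 [[ 0.3683548  -0.39184106  0.5       ]
 [ 0.38346379 -0.55272508  0.5       ]] [[ 0.36392424 -0.42526294  0.7       ]]
pole [[ 0.53804131 -0.42279204  0.        ]]
shade [[0.41191826 0.07345764 0.5       ]] [[0.40545302 0.07054532 0.55      ]] [[0.41403796 0.1226149  0.49      ]
 [0.4123546  0.02363828 0.49      ]]
stone [[ 0.63499794  0.03069628  0.021     ]
 [ 0.65574969  0.07767911  0.021     ]
 [ 0.61711602 -0.01893035  0.021     ]]
neck [array([[ 0.55812084, -0.05525686,  0.3       ],
       [ 0.69996351, -0.28477017,  0.3       ]]), array([[ 0.51038479, -0.04139151,  0.5       ],
       [ 0.62644398, -0.22918502,  0.5       ]])]
bar hsv [ 20 186 169] bed [ 18 123 211]
bar [149 190  26  13 216] ((161.53846740722656, 196.19229125976562), (8.825225830078125, 24.122282028198242), 78.69007110595703)
[[0.53608776 0.47625186 0.03      ]
 [0.54810408 0.41237007 0.03      ]
 [0.52410424 0.4070504  0.03      ]
 [0.51216222 0.47077795 0.03      ]] [0.53011457 0.44161257 0.03      ]
bed [ 192  154   50   45 1323] ((216.25677490234375, 175.95948791503906), (34.92269515991211, 42.42189025878906), 72.89727020263672)
[[0.61797746 0.36781471 0.014     ]
 [0.65177412 0.25556072 0.014     ]
 [0.55654381 0.22639818 0.014     ]
 [0.52348709 0.33767145 0.014     ]] [0.58744562 0.29686127 0.014     ] [0.11723128 0.09959551 0.11607966]
```

```bash
python3 - <<'E'
from h import *
v=load('top0'); d=v['d']
yy,xx=np.mgrid[0:400,0:640]; uv=np.c_[xx.ravel(),yy.ravel()]; X=withdepth(v,uv); ok=d.ravel()>0; X=X[ok]
print(ok.mean())
# max height grid 5cm
print('cols y from .6 to -.6; rows x')
xs=np.arange(.15,.85,.05); ys=np.arange(.6,-.61,-.05)
print('      '+' '.join('%4d'%round(y*100) for y in ys))
for x in xs[::-1]:
    r=[]
    for y in ys:
        m=(abs(X[:,0]-x)<.025)&(abs(X[:,1]-y)<.025); r.append('%4d'%round(X[m,2].max()*100) if m.any() else '  --')
    print('%4d  '%round(x*100)+' '.join(r))
for (n,box) in dict(shade=(262,192,313,240),shaft=(455,240,640,250)).items():
    pass
for u,w in [(460,247),(500,242),(540,236),(580,232),(620,227)]:
    for k in range(-5,6):
        P=withdepth(v,[[u,w+k]])[0]
        if P[2]>-.2 : print((u,w+k),P.round(3))
sh=X[(abs(X[:,0]-.41)<.07)&(abs(X[:,1]-.07)<.08)&(X[:,2]>.3)]; print('shade',sh.min(0),sh.max(0))
s=load('scene0'); 
# shaft in scene
X=withdepth(s,uv); m=(np.hypot(X[:,0]-.37,X[:,1]+.37)<.12)&(X[:,2]>.0)&(X[:,2]<.9)&(s['d'].ravel()>0)
for z in np.arange(0,.9,.1):
    q=X[m&(abs(X[:,2]-z)<.04)]; print(z.round(1),len(q),np.median(q,0).round(3) if len(q) else '', q.min(0).round(3) if len(q) else '', q.max(0).round(3) if len(q) else '')
E
```

```text
0.996109375
cols y from .6 to -.6; rows x
        60   55   50   45   40   35   30   25   20   15   10    5    0   -5  -10  -15  -20  -25  -30  -35  -40  -45  -50  -55  -60
  80    10   10   13   13   11   12    1    1    1    3    3    1    2    1    1    3    3    3    3   --   --   --  -43  -42  -43
  75     4   10   13   13   11    1    1    1    1    1    1    1    1    1    1    3    3    5    3    3   --   --  -42  -42  -42
  70     4    2   11   11   10    1    1    1    1    1    1    1    1    1    1    1    5   35   33    4   --   --  -43  -43  -43
  65     5    1    1    1    1    4    4    4    1    1    2    3    3    1    1   43   43   38    1    4    0   --   --  -43  -43
  60     1    1    1    1    1    4    4    4    1    1    1    1    3    1   51   49   43    1    1    3    3   67   --  -40  -40
  55     1    1    3    4    4    2    3    4    1    1    1    1    1   56   55   49    2    2    2    3    3   70   --  -41  -40
  50     1    1    1    3    3    2    1    1    1   -1   --    1   61   60   54    1    2    2    2    2    3   --   --  -41  -33
  45     3
[... 1415 characters left out ...]
]
(620, 224) [ 0.378 -0.472  0.577]
(620, 225) [ 0.377 -0.473  0.575]
(620, 226) [ 0.375 -0.472  0.575]
(620, 227) [ 0.373 -0.473  0.574]
(620, 228) [ 0.372 -0.472  0.575]
(620, 229) [ 0.37  -0.472  0.575]
(620, 230) [ 0.369 -0.473  0.572]
(620, 231) [ 0.367 -0.475  0.568]
shade [ 0.36057763 -0.00994784  0.49059213] [0.47985671 0.12371385 0.62148424]
0.0 682 [ 0.43  -0.349  0.003] [ 0.359 -0.44   0.   ] [ 0.49  -0.253  0.04 ]
0.1 182 [ 0.361 -0.441  0.102] [ 0.355 -0.451  0.06 ] [ 0.372 -0.431  0.14 ]
0.2 156 [ 0.363 -0.449  0.192] [ 0.357 -0.455  0.161] [ 0.376 -0.438  0.221]
0.3 0   
0.4 0   
0.5 1 [ 0.379 -0.479  0.537] [ 0.379 -0.479  0.537] [ 0.379 -0.479  0.537]
0.6 0   
0.7 0   
0.8 0
```

Call:
{"op": "arm_command", "data": {"commands": [-0.7,2.8,-1,0,0,0,-0.7,2.8,-1,0,0,0,-0.7,2.8,-1,0,0,0,-0.7,2.8,-1,0,0,0,-0.7,2.8,-1,0,0,0,-0.7,2.8,-1,0,0,0,-0.7,2.8,-1,0,0,0]}}

```text
t: 1.02
position: [0.1077, -0.4081, 0.1831]
tcp_rot: [0.0, 0.992, 0.127, 0.0]
ft_force: [-0.9, -0.8, -0.8]
gripper_width: 1.004
```

```bash
python3 - <<'E'
from h import *
s=bot.state(); print(s['t'],s['joints'].round(3),s['position'].round(3),s['ft_force'].round(1),s['joint_efforts'].round(1))
E
```

```text
1.025 [ 1.296  0.574 -0.142  2.227  0.223  0.353 -0.35 ] [ 0.108 -0.408  0.183] [-0.9 -0.8 -0.8] [  1.  -39.9  -0.4  -8.   -0.1   0.8   0.2]
```

```bash
python3 - <<'E'
from h import *
v=load('scene0')
print(withdepth(v,[[405,3],[405,10],[405,30],[405,50],[405,70],[405,97],[405,130],[405,150]]).round(3))
w=snap('scene1','scene')
E
```

```text
[[ 0.12  -0.63   0.541]
 [ 0.121 -0.63   0.532]
 [ 0.129 -0.627  0.507]
 [ 0.132 -0.629  0.48 ]
 [ 0.133 -0.631  0.453]
 [ 0.139 -0.631  0.413]
 [ 0.138 -0.638  0.364]
 [ 0.15  -0.633  0.329]]
```

View pics/scene1.png

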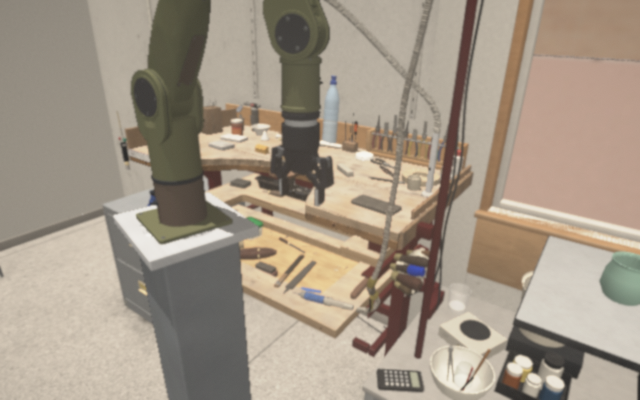

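```bash
python3 - <<'E'
from h import *
v=load('scene1')
print(withdepth(v,[[293,2],[293,33],[293,60],[298,75],[147,97],[190,20]]).round(3))
E
```

```text
[[ 0.075 -0.434  0.545]
 [ 0.073 -0.435  0.498]
 [ 0.075 -0.432  0.455]
 [ 0.083 -0.435  0.43 ]
 [-0.056 -0.027  0.351]
 [ 0.011 -0.162  0.517]]
```

```bash
cat > kin.py <<'E'
import numpy as np
from scipy.spatial.transform import Rotation as R
from scipy.optimize import least_squares
def fk(q,p,full=False):
    hs,L1,L2,W,off,e1,e2,o7=p[:8]
    T=R.from_euler('z',off+q[0]); s=np.array([0,0,hs]); 
    T=T*R.from_euler('y',q[1]); T=T*R.from_euler('z',q[2])
    e=s+T.apply([e1,0,L1]); T=T*R.from_euler('y',q[3]); T=T*R.from_euler('z',q[4]); w=e+T.apply([e2,0,L2])
    T=T*R.from_euler('y',q[5]); T=T*R.from_euler('z',q[6]+o7); t=w+T.apply([0,0,W])
    return (s,e,w,t,T) if full else (t,T)
data=[([1.35082292,0.68999773,-0.1945352,1.56637896,0.15727948,0.90248071,-0.21510092],[0.15672452,-0.60438695,0.25246666],[-9.2e-4,.991954,.126592,-1.7e-4]),
([1.296,.574,-.142,2.227,.223,.353,-.350],[.1077,-.4081,.1831],[0,.992,.127,0])]
def res(p,data=data):
    r=[]
    for q,x,w in data:
        t,T=fk(q,p); r+=list((t-x)*10)
        r+=list((T.inv()*R.from_quat([w[1],w[2],w[3],w[0]])).as_rotvec())
    r+=list((np.array([p[0]-.35,p[3]-.317])))
    r+=list(.1*np.array([p[5],p[6]]))
    return r
if __name__=='__main__':
    for o7 in (0,np.pi/2,np.pi,-np.pi/2):
        s=least_squares(res,[.35,.5,.4,.317,-2.47,0,0,o7]); print(s.cost,s.x.round(3)); print(np.round(s.fun,3))
E
python3 kin.py
```

```text
0.010256619289480974 [ 0.371  0.544  0.348  0.296 -2.544  0.027  0.015  1.661]
[ 0.076  0.006 -0.026 -0.    -0.     0.    -0.112 -0.01   0.024  0.
  0.    -0.     0.021 -0.021  0.003  0.002]
0.010256619289481485 [ 0.371  0.544  0.348  0.296 -2.544  0.027  0.015  1.661]
[ 0.076  0.006 -0.026 -0.    -0.     0.    -0.112 -0.01   0.024  0.
  0.    -0.     0.021 -0.021  0.003  0.002]
0.010256619289481256 [ 0.371  0.544  0.348  0.296 -2.544  0.027  0.015  1.661]
[ 0.076  0.006 -0.026 -0.    -0.     0.    -0.112 -0.01   0.024  0.
  0.    -0.     0.021 -0.021  0.003  0.002]
0.01025661928948131 [ 0.371  0.544  0.348  0.296 -2.544  0.027  0.015 -4.623]
[ 0.076  0.006 -0.026 -0.    -0.     0.    -0.112 -0.01   0.024  0.
  0.    -0.     0.021 -0.021  0.003  0.002]
```

Call:
{"op": "arm_command", "data": {"commands": [0,0,4,0,0,0,0,0,4,0,0,0,0,0,4,0,0,0,0,0,4,0,0,0,0,0,4,0,0,0,0,0,4,0,0,0]}}

```text
t: 1.82
position: [0.1078, -0.4087, 0.4247]
tcp_rot: [0.0, 0.992, 0.127, -0.0]
ft_force: [-0.3, -1.0, -0.6]
gripper_width: 0.998
```

```bash
python3 - <<'E'
from h import *
s=bot.state(); print(s['t'],s['joints'].round(4).tolist(),s['position'].round(4).tolist(),s['tcp_rot'].round(4).tolist(),s['ft_force'].round(1))
E
```

```text
1.825 [1.4067, 0.2153, -0.2581, 1.8445, 0.0616, 1.0895, -0.1912] [0.1078, -0.4087, 0.4247] [0.0, 0.992, 0.1266, -0.0] [-0.3 -1.  -0.6]
```

```bash
cat > kin.py <<'E'
import numpy as np
from scipy.spatial.transform import Rotation as R
from scipy.optimize import least_squares
def fk(q,p,full=False):
    hs,L1,L2,W,off,e1,e2,o7,y1,y2,y3,e3=p
    T=R.from_euler('z',off+q[0]); s=np.array([0,0,hs]); 
    T=T*R.from_euler('y',q[1]); T=T*R.from_euler('z',q[2])
    e=s+T.apply([e1,y1,L1]); T=T*R.from_euler('y',q[3]); T=T*R.from_euler('z',q[4]); w=e+T.apply([e2,y2,L2])
    T=T*R.from_euler('y',q[5]); w2=w+T.apply([e3,y3,0]); T=T*R.from_euler('z',q[6]+o7); t=w2+T.apply([0,0,W])
    return (s,e,w,t,T) if full else (t,T)
data=[([1.35082292,0.68999773,-0.1945352,1.56637896,0.15727948,0.90248071,-0.21510092],[0.15672452,-0.60438695,0.25246666],[-9.2e-4,.991954,.126592,-1.7e-4]),
([1.296,.574,-.142,2.227,.223,.353,-.350],[.1077,-.4081,.1831],[0,.992,.127,0]),
([1.4067, 0.2153, -0.2581, 1.8445, 0.0616, 1.0895, -0.1912], [0.1078, -0.4087, 0.4247], [0.0, 0.992, 0.1266, -0.0])]
def res(p,data=data):
    r=[]
    for q,x,w in data:
        t,T=fk(q,p); r+=list((t-x)*10)
        r+=list((T.inv()*R.from_quat([w[1],w[2],w[3],w[0]])).as_rotvec())
    r+=list(.1*(np.array([p[0]-.35,p[3]-.317])))
    r+=list(.02*np.array([p[5],p[6],p[8],p[9],p[10],p[11]]))
    return r
def fit():
    return least_squares(res,[.35,.5,.4,.317,-2.55,0,0,1.66,0,0,0,0])
if __name__=='__main__':
    s=fit(); print(s.cost,s.x.round(3)); print(np.round(s.fun,4))
    for d in data:
        S,e,w,t,T=fk(d[0],s.x,1); print(e.round(3),w.round(3),t.round(3))
E
python3 kin.py
```

```text
7.733194972394705e-07 [ 3.510e-01  5.650e-01  3.470e-01  3.160e-01 -2.652e+00 -4.000e-03
  1.000e-03  1.553e+00  4.200e-02  7.000e-03  7.000e-03  5.000e-03]
[ 0.      0.      0.     -0.     -0.0002  0.0003  0.     -0.     -0.
  0.0002  0.0004 -0.0006 -0.     -0.     -0.      0.     -0.      0.0003
  0.0001 -0.0001 -0.0001  0.      0.0008  0.0001  0.0001  0.0001]
[ 0.137 -0.339  0.784] [ 0.15  -0.61   0.569] [ 0.157 -0.604  0.252]
[ 0.107 -0.293  0.825] [ 0.1   -0.412  0.499] [ 0.108 -0.408  0.183]
[ 0.08  -0.107  0.902] [ 0.101 -0.414  0.741] [ 0.108 -0.409  0.425]
```

```bash
cat > sim.py <<'E'
from kin import *
P=fit().x
def jac(q):
    t0,T0=fk(q,P); J=np.zeros((6,7))
    for i in range(7):
        d=q.copy(); d[i]+=1e-6; t,T=fk(d,P); J[:3,i]=(t-t0)/1e-6; J[3:,i]=(T*T0.inv()).as_rotvec()/1e-6
    return J
lo=np.array([-3.01,-.46,-1.47,.13,-1,.04,-2.66]); hi=np.array([3.01,2.08,1.51,2.56,4.14,2.09,2.66])
def step(q,dx,dr,lam=1e-3,null=0,q0=None,w=np.ones(7),n=4):
    t0,T0=fk(q,P); tg=t0+dx; Tg=R.from_rotvec(dr)*T0
    for k in range(n*2):
        f=min(1,(k+1)/n); 
        t,T=fk(q,P); e=np.r_[t0+dx*f-t,(R.from_rotvec(np.array(dr)*f)*T0*T.inv()).as_rotvec()]
        J=jac(q); Wi=np.diag(1/w); Ji=Wi@J.T@np.linalg.inv(J@Wi@J.T+lam**2*np.eye(6))
        dq=Ji@e
        if null: dq+=(np.eye(7)-Ji@J)@(null*(q0-q))
        q=np.clip(q+dq,lo,hi)
    return q
lampax=np.array([.415,.072]); 
def segd(a,b,pts):
    d=b-a; s=np.clip(((pts-a)@d)/(d@d),0,1); return np.linalg.norm(a+s[:,None]*d-pts,axis=1).min()
lamp=np.array([[.415+.05*np.cos(a),.072+.05*np.sin(a),z] for a in np.arange(0,6.28,.4) for z in (.49,.53,.57)]+[[.415,.072,.62]])
neck=np.array([[.45,.02,.62],[.5,-.03,.61],[.55,-.08,.56],[.6,-.12,.5],[.65,-.17,.43],[.7,-.25,.35]])
shaft=np.array([[.372,-.43-.05*z,z] for z in np.arange(0,.91,.05)])
def clear(q):
    s,e,w,t,T=fk(q,P,1); tip=t+T.apply([0,0,.02]); f=t-T.apply([0,0,.1])
    sg=[(s,e),(e,w),(w,f),(f,tip)]
    return [[round(segd(a,b,o),3) for a,b in sg] for o in (lamp,neck,shaft)]
E
python3 - <<'E'
from sim import *
np.set_printoptions(precision=3,suppress=True)
q1,q2,q3=[np.array(d[0]) for d in data]
for null,q0 in [(0,None),(.1,q1),(.1,np.array([q3[0],.6,0,1.5,0,1,0]))]:
    q=q1.copy()
    for i in range(7): q=step(q,np.array([-.007,.028,-.01]),[0,0,0],null=null,q0=q0)
    print(null,q,'vs',q2)
    q=q2.copy()
    for i in range(6): q=step(q,np.array([0,0,.04]),[0,0,0],null=null,q0=q0)
    print(q,'vs',q3)
E
```

```text
0 [ 1.284  0.577 -0.123  2.224  0.195  0.353 -0.32 ] vs [ 1.296  0.574 -0.142  2.227  0.223  0.353 -0.35 ]
[ 1.406  0.216 -0.257  1.849  0.061  1.084 -0.191] vs [ 1.407  0.215 -0.258  1.845  0.062  1.089 -0.191]
0.1 [ 1.277  0.577 -0.112  2.223  0.178  0.352 -0.302] vs [ 1.296  0.574 -0.142  2.227  0.223  0.353 -0.35 ]
[ 1.373  0.215 -0.215  1.849  0.051  1.083 -0.178] vs [ 1.407  0.215 -0.258  1.845  0.062  1.089 -0.191]
0.1 [ 1.199  0.584  0.012  2.214 -0.02   0.345 -0.09 ] vs [ 1.296  0.574 -0.142  2.227  0.223  0.353 -0.35 ]
[ 1.247  0.216 -0.052  1.847  0.012  1.078 -0.127] vs [ 1.407  0.215 -0.258  1.845  0.062  1.089 -0.191]
```

```bash
cat > fam.py <<'E'
from sim import *
np.set_printoptions(precision=2,suppress=True,linewidth=150)
from scipy.optimize import least_squares
def ik(t,yawx,j1,seed):  # tool down, tool x at angle yawx
    T=R.from_euler('z',yawx)*R.from_euler('x',np.pi)
    def f(v):
        q=np.r_[j1,v]; a,b=fk(q,P); return np.r_[(a-t)*10,(b*T.inv()).as_rotvec()]
    s=least_squares(f,seed,bounds=(lo[1:],hi[1:])); return np.r_[j1,s.x],s.cost
if __name__=='__main__':
    for t,y in [((.53,.44,.05),100.7),((.53,.44,.2),100.7),((.59,.30,.06),106.8),((.56,.29,.08),106.8)]:
        for turn in (0,180):
            print(t,turn)
            for j1 in (2.,2.2,2.4,2.6,2.8,2.95,-2.2,-2.6,-2.95):
                best=None
                for j3 in (-1,-.3,.3,1):
                    for j7 in (-1.5,0,1.5):
                        q,c=ik(np.array(t),np.radians(y+turn),j1,[.8,j3,1.5,0.1,.8,j7])
                        if best is None or c<best[1]: best=(q,c)
                if best[1]<1e-6: print(best[0],clear(best[0])[:2])
E
python3 fam.py
```

```text
(0.53, 0.44, 0.05) 0
[ 2.95  1.2   0.75  1.43 -0.96  0.89  1.18] [[np.float64(0.026), np.float64(0.08), np.float64(0.363), np.float64(0.478)], [np.float64(0.153), np.float64(0.166), np.float64(0.501), np.float64(0.635)]]
[-2.6   1.15 -0.89  1.5   1.01  0.99 -0.32] [[np.float64(0.287), np.float64(0.328), np.float64(0.352), np.float64(0.478)], [np.float64(0.424), np.float64(0.463), np.float64(0.491), np.float64(0.635)]]
[-2.95  1.03 -0.14  1.47  0.2   0.66  0.28] [[np.float64(0.187), np.float64(0.234), np.float64(0.356), np.float64(0.478)], [np.float64(0.304), np.float64(0.334), np.float64(0.495), np.float64(0.635)]]
(0.53, 0.44, 0.05) 180
[ 2.95  1.2   0.75  1.43 -0.96  0.89 -1.96] [[np.float64(0.026), np.float64(0.08), np.float64(0.363), np.float64(0.478)], [np.float64(0.153), np.float64(0.166), np.float64(0.501), np.float64(0.635)]]
(0.53, 0.44, 0.2) 0
[ 2.95  0.99  0.75  1.37 -0.71  1.06  1.  ] [[np.float64(0.065), np.float64(0.112), np.float64(0.339), np.float64(0.386)], [np.float64(0.144), np.float64(0.157), np.float64(0.443), np.float64(0.534)]]
[-2.6   0.94 -0.9   1.43  0.77  1
[... 1971 characters left out ...]
p.float64(0.156), np.float64(0.168), np.float64(0.368), np.float64(0.522)]]
[-2.95  0.96 -0.54  1.69  0.71  0.7  -0.51] [[np.float64(0.184), np.float64(0.187), np.float64(0.228), np.float64(0.376)], [np.float64(0.299), np.float64(0.297), np.float64(0.363), np.float64(0.522)]]
(0.56, 0.29, 0.08) 180
[ 2.8   1.02  0.49  1.63 -0.7   0.67 -2.41] [[np.float64(0.024), np.float64(0.062), np.float64(0.237), np.float64(0.376)], [np.float64(0.083), np.float64(0.097), np.float64(0.37), np.float64(0.522)]]
[-2.95  0.96 -0.54  1.69  0.71  0.7   2.63] [[np.float64(0.184), np.float64(0.187), np.float64(0.228), np.float64(0.376)], [np.float64(0.299), np.float64(0.297), np.float64(0.363), np.float64(0.522)]]
```

```bash
cat > swing.py <<'E'
from sim import *
np.set_printoptions(precision=2,suppress=True,linewidth=150)
q3=np.array(data[2][0])
def go(q,r0,z0,n=36,tot=-247.,yaw=-274.,show=True):
    # first move radially to r0,z0 
    t,_=fk(q,P); az=np.arctan2(t[1],t[0]); tg=np.array([r0*np.cos(az),r0*np.sin(az),z0]); k=max(1,int(np.linalg.norm(tg-t)/.04))
    for i in range(k): q=step(q,(tg-t)/k,[0,0,0])
    if show: print('start',q)
    for i in range(n):
        a0=az+np.radians(tot)*i/n; a1=az+np.radians(tot)*(i+1)/n
        q=step(q,r0*np.array([np.cos(a1)-np.cos(a0),np.sin(a1)-np.sin(a0),0]),[0,0,np.radians(yaw)/n])
        if show and i%6==5:
            s,e,w,t,T=fk(q,P,1); print(np.degrees(a1).round(),q,e,w,clear(q)[0])
    return q
if __name__=='__main__':
    for r0,z0 in [(.41,.425),(.45,.25),(.5,.2),(.42,.6),(.55,.35)]:
        print(r0,z0); go(q3,r0,z0)
E
python3 swing.py
```

```text
0.41 0.425
start [ 1.41  0.19 -0.26  1.87  0.06  1.08 -0.19]
-116.0 [ 0.95  0.21 -0.59  1.88  0.13  1.1  -0.21] [ 0.02 -0.14  0.9 ] [-0.19 -0.37  0.74] [np.float64(0.375), np.float64(0.518), np.float64(0.692), np.float64(0.692)]
-158.0 [ 0.47  0.24 -0.91  1.88  0.21  1.12 -0.24] [-0.07 -0.15  0.89] [-0.38 -0.15  0.74] [np.float64(0.391), np.float64(0.583), np.float64(0.777), np.float64(0.777)]
-199.0 [-0.07  0.3  -1.19  1.88  0.3   1.16 -0.29] [-0.18 -0.1   0.88] [-0.39  0.14  0.74] [np.float64(0.397), np.float64(0.647), np.float64(0.756), np.float64(0.756)]
-240.0 [-0.69  0.37 -1.39  1.89  0.39  1.21 -0.34] [-0.24  0.04  0.86] [-0.2   0.36  0.74] [np.float64(0.397), np.float64(0.638), np.float64(0.631), np.float64(0.632)]
-281.0 [-1.38  0.41 -1.47  1.89  0.43  1.24 -0.32] [-0.17  0.2   0.85] [0.09 0.4  0.74] [np.float64(0.395), np.float64(0.448), np.float64(0.42), np.float64(0.422)]
-322.0 [-2.09  0.41 -1.47  1.89  0.43  1.24 -0.24] [-0.    0.26  0.85] [0.33 0.25 0.74] [np.float64(0.365), np.float64(0.223), np.float64(0.151), np.float64(0.153)]
0.45 0.25
start [ 1.35  0.48 -0.21  2.
[... 3489 characters left out ...]
, np.float64(0.916), np.float64(0.917)]
-199.0 [-0.37  0.57 -0.93  1.68  0.5   1.15 -0.36] [-0.33 -0.07  0.81] [-0.52  0.18  0.67] [np.float64(0.397), np.float64(0.745), np.float64(0.891), np.float64(0.893)]
-240.0 [-1.01  0.63 -1.11  1.68  0.6   1.22 -0.39] [-0.33  0.16  0.79] [-0.27  0.48  0.67] [np.float64(0.397), np.float64(0.719), np.float64(0.748), np.float64(0.752)]
-281.0 [-1.67  0.69 -1.26  1.68  0.68  1.29 -0.4 ] [-0.16  0.35  0.76] [0.11 0.54 0.67] [np.float64(0.395), np.float64(0.513), np.float64(0.507), np.float64(0.513)]
-322.0 [-2.35  0.74 -1.37  1.69  0.74  1.35 -0.39] [0.11 0.4  0.74] [0.44 0.33 0.67] [np.float64(0.332), np.float64(0.23), np.float64(0.212), np.float64(0.22)]
```

```bash
python3 - <<'E'
from h import *
v=load('scene1')
uv=[[x,y] for y in (20,100,180,250,300,380) for x in (5,40,80,110,130)]
for a,b in zip(uv,withdepth(v,uv)): print(a,b.round(2))
E
```

```text
[5, 20] [-0.14  2.33  0.53]
[40, 20] [0.06 2.37 0.53]
[80, 20] [0.31 2.44 0.53]
[110, 20] [0.45 2.2  0.53]
[130, 20] [0.52 1.99 0.53]
[5, 100] [-0.25  2.26  0.06]
[40, 100] [-0.06  2.34  0.03]
[80, 100] [ 0.2   2.42 -0.01]
[110, 100] [ 0.4   2.41 -0.03]
[130, 100] [0.47 2.12 0.01]
[5, 180] [-0.38  2.26 -0.46]
[40, 180] [-0.18  2.3  -0.52]
[80, 180] [ 0.08  2.38 -0.6 ]
[110, 180] [ 0.3   2.47 -0.67]
[130, 180] [ 0.42  2.34 -0.66]
[5, 250] [-0.5   2.19 -0.93]
[40, 250] [-0.31  2.05 -0.93]
[80, 250] [-0.09  1.89 -0.94]
[110, 250] [ 0.08  1.76 -0.93]
[130, 250] [ 0.03  0.88 -0.51]
[5, 300] [-0.55  1.53 -0.94]
[40, 300] [-0.39  1.4  -0.93]
[80, 300] [-0.21  1.28 -0.94]
[110, 300] [-0.08  1.16 -0.93]
[130, 300] [-0.    1.   -0.87]
[5, 380] [-0.6   0.85 -0.94]
[40, 380] [-0.47  0.74 -0.93]
[80, 380] [-0.33  0.64 -0.94]
[110, 380] [-0.23  0.56 -0.94]
[130, 380] [-0.16  0.5  -0.93]
```

```bash
python3 - <<'E'
from h import *
az=np.degrees(np.arctan2(-.464,.122)); A=np.radians(az-247*np.arange(43)/42)
p=.48*np.c_[np.cos(A),np.sin(A)]*100; d=np.diff(p.round(1),axis=0)
for k in range(0,42,11): print(k,[x for r in d[k:k+11] for x in (round(r[0],1),round(r[1],1),0,0,0,-.114)])
E
```

```text
0 [np.float64(-4.8), np.float64(-1.0), 0, 0, 0, -0.114, np.float64(-4.9), np.float64(-0.5), 0, 0, 0, -0.114, np.float64(-4.9), np.float64(0.0), 0, 0, 0, -0.114, np.float64(-4.9), np.float64(0.5), 0, 0, 0, -0.114, np.float64(-4.9), np.float64(1.0), 0, 0, 0, -0.114, np.float64(-4.7), np.float64(1.5), 0, 0, 0, -0.114, np.float64(-4.5), np.float64(1.9), 0, 0, 0, -0.114, np.float64(-4.3), np.float64(2.4), 0, 0, 0, -0.114, np.float64(-4.0), np.float64(2.9), 0, 0, 0, -0.114, np.float64(-3.7), np.float64(3.2), 0, 0, 0, -0.114, np.float64(-3.3), np.float64(3.6), 0, 0, 0, -0.114]
11 [np.float64(-3.0), np.float64(3.9), 0, 0, 0, -0.114, np.float64(-2.6), np.float64(4.3), 0, 0, 0, -0.114, np.float64(-2.1), np.float64(4.4), 0, 0, 0, -0.114, np.float64(-1.6), np.float64(4.7), 0, 0, 0, -0.114, np.float64(-1.2), np.float64(4.7), 0, 0, 0, -0.114, np.float64(-0.6), np.float64(4.9), 0, 0, 0, -0.114, np.float64(-0.2), np.float64(4.9), 0, 0, 0, -0.114, np.float64(0.4), np.float64(5.0), 0, 0, 0, -0.114, np.float64(0.8), np.float64(4.8), 0, 0, 0, -0.114, np.float64(1.4), np.float64(4.7), 0, 0, 0, -0.114, np
[... 385 characters left out ...]
4(2.3), 0, 0, 0, -0.114, np.float64(4.6), np.float64(1.8), 0, 0, 0, -0.114, np.float64(4.8), np.float64(1.3), 0, 0, 0, -0.114, np.float64(4.8), np.float64(0.8), 0, 0, 0, -0.114, np.float64(4.9), np.float64(0.3), 0, 0, 0, -0.114]
33 [np.float64(5.0), np.float64(-0.2), 0, 0, 0, -0.114, np.float64(4.8), np.float64(-0.7), 0, 0, 0, -0.114, np.float64(4.8), np.float64(-1.2), 0, 0, 0, -0.114, np.float64(4.7), np.float64(-1.7), 0, 0, 0, -0.114, np.float64(4.4), np.float64(-2.1), 0, 0, 0, -0.114, np.float64(4.2), np.float64(-2.6), 0, 0, 0, -0.114, np.float64(3.9), np.float64(-3.0), 0, 0, 0, -0.114, np.float64(3.6), np.float64(-3.4), 0, 0, 0, -0.114, np.float64(3.2), np.float64(-3.7), 0, 0, 0, -0.114]
```

Call:
{"op": "arm_command", "data": {"commands": [0.3,-1.1,-3.5,0,0,0,0.3,-1.1,-3.5,0,0,0,0.3,-1.1,-3.5,0,0,0,0.3,-1.1,-3.5,0,0,0,0.2,-1.1,-3.5,0,0,0]}}

```text
t: 2.45
position: [0.1221, -0.4644, 0.2472]
tcp_rot: [0.0, 0.992, 0.127, 0.0]
ft_force: [0.1, -0.5, -0.3]
gripper_width: 0.996
```

Call:
{"op": "arm_command", "data": {"commands": [-4.8,-1.0,0,0,0,-0.114,-4.9,-0.5,0,0,0,-0.114,-4.9,0,0,0,0,-0.114,-4.9,0.5,0,0,0,-0.114,-4.9,1.0,0,0,0,-0.114,-4.7,1.5,0,0,0,-0.114,-4.5,1.9,0,0,0,-0.114,-4.3,2.4,0,0,0,-0.114,-4.0,2.9,0,0,0,-0.114,-3.7,3.2,0,0,0,-0.114,-3.3,3.6,0,0,0,-0.114]}}

```text
t: 3.82
position: [-0.3685, -0.3082, 0.2483]
tcp_rot: [0.0, 0.877, -0.481, -0.0]
ft_force: [-0.4, -1.1, -0.9]
gripper_width: 1.002
```

```bash
python3 - <<'E'
from h import *
s=bot.state(); print(s['t'],s['joints'].round(3).tolist(),s['position'].round(4).tolist(),s['ft_force'].round(1))
v=snap('w1','wrist'); snap('s2','scene')
E
```

```text
3.825 [2.296, 0.512, 0.082, 2.005, -0.068, 0.626, -0.152] [-0.3685, -0.3082, 0.2483] [-0.4 -1.1 -0.9]
```

View pics/w1.png

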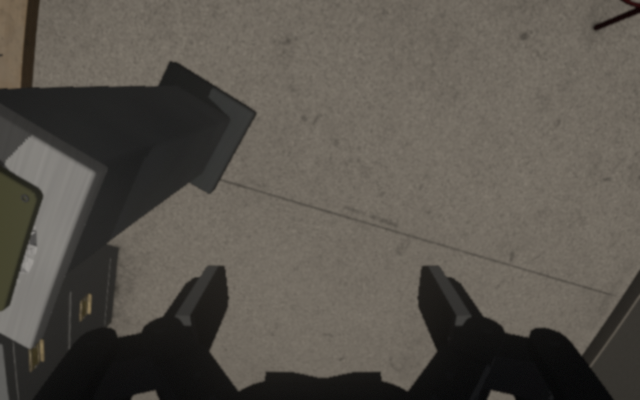

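View pics/s2.png

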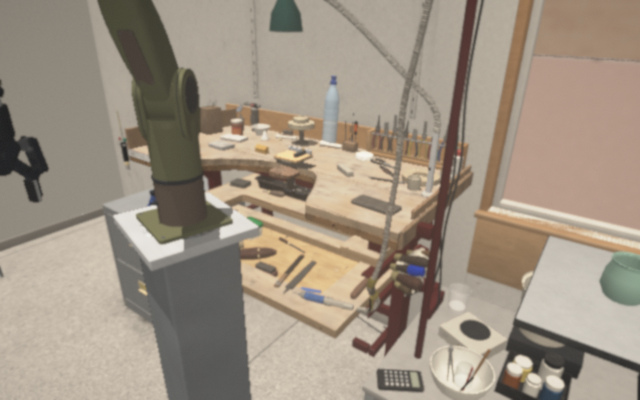

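```bash
cat > ed.py <<'E'
s=open('kin.py').read()
s=s.replace("def fk(q,p,full=False):","def fk(q,p,full=False):\n    q=np.array(q)*SG").replace("def res(","SG=np.array([-1,1,-1,1,-1,1,-1.])\ndef res(")
s=s.replace("[0.0, 0.992, 0.1266, -0.0])]","[0.0, 0.992, 0.1266, -0.0]),\n([2.296, 0.512, 0.082, 2.005, -0.068, 0.626, -0.152],[-0.3685, -0.3082, 0.2483],[0.0, 0.877, -0.481, -0.0])]")
s=s.replace("[.35,.5,.4,.317,-2.55,0,0,1.66,0,0,0,0]","[.35,.5,.4,.317,-.1,0,0,1.5,0,0,0,0]")
open('kin.py','w').write(s)
E
python3 ed.py; python3 kin.py; sed -i 's/-2.2,-2.6,-2.95)/)/; s/(2.,2.2,2.4,2.6,2.8,2.95,/(0.6,.3,0,-.3,-.5,-.7,-.9,-1.2,-1.5/' fam.py; python3 fam.py|sed 's/np.float64//g'
```

```text
0.000689711843565565 [ 3.600e-01  5.650e-01  3.430e-01  3.300e-01 -6.000e-03 -4.000e-03
 -4.000e-03  1.565e+00 -5.100e-02  4.000e-03  4.000e-03  1.000e-03]
[-0.0065 -0.0068 -0.0074 -0.     -0.      0.0003  0.0115 -0.0024 -0.0144
  0.0002 -0.0004 -0.0004  0.0031 -0.0046 -0.0019  0.      0.      0.0003
  0.0129  0.0112  0.0237  0.0012  0.0001 -0.0002  0.001   0.0013 -0.0001
 -0.0001 -0.001   0.0001  0.0001  0.    ]
[ 0.028 -0.367  0.792] [ 0.153 -0.608  0.582] [ 0.156 -0.605  0.252]
[ 0.033 -0.312  0.832] [ 0.106 -0.411  0.512] [ 0.109 -0.408  0.182]
[-0.029 -0.136  0.91 ] [ 0.105 -0.411  0.755] [ 0.108 -0.409  0.425]
[-0.218 -0.167  0.856] [-0.37  -0.304  0.581] [-0.367 -0.307  0.251]
(0.53, 0.44, 0.05) 0
[-0.3   1.2  -1.03  1.45  1.1   1.12 -1.36] [[(0.01), (0.076), (0.355), (0.478)], [(0.149), (0.164), (0.491), (0.635)]]
[-0.5   1.06 -0.54  1.46  0.67  0.8  -1.1 ] [[(0.047), (0.098), (0.354), (0.478)], [(0.164), (0.18), (0.491), (0.635)]]
[-0.7   1.03 -0.12  1.48  0.17  0.65 -0.72] [[(0.123), (0.169), (0.352), (0.478)], [(0.235), (0.257), (0.489), (0.635)]]
[-0.9   1.06  0.28  1.49 
[... 2431 characters left out ...]
[(0.078), (0.101), (0.227), (0.376)], [(0.156), (0.169), (0.358), (0.522)]]
[-0.7   0.96  0.28  1.68 -0.43  0.56  0.13] [[(0.134), (0.148), (0.225), (0.376)], [(0.234), (0.242), (0.357), (0.522)]]
[-0.9   1.08  0.7   1.69 -0.97  0.76  0.59] [[(0.204), (0.196), (0.224), (0.376)], [(0.319), (0.312), (0.356), (0.522)]]
(0.56, 0.29, 0.08) 180
[ 0.    1.17 -1.17  1.65  1.17  1.17  1.95] [[(0.044), (0.081), (0.23), (0.376)], [(0.058), (0.058), (0.361), (0.522)]]
[-0.3   0.95 -0.47  1.66  0.62  0.69  2.34] [[(0.018), (0.063), (0.228), (0.376)], [(0.073), (0.09), (0.36), (0.522)]]
[-0.9   1.08  0.7   1.69 -0.97  0.76 -2.55] [[(0.204), (0.196), (0.224), (0.376)], [(0.319), (0.312), (0.356), (0.522)]]
```

```bash
cat > plan.py <<'E'
from sim import *
np.set_printoptions(precision=2,suppress=True,linewidth=160)
def seg(q,az,r,z,yawrel=0.,show=True,rec=None):
    """interpolate cylindrical; yaw = follows az + yawrel(deg extra)"""
    t,_=fk(q,P); a0=np.arctan2(t[1],t[0]); r0=np.hypot(t[0],t[1]); z0=t[2]
    a0=a0+2*np.pi*np.round((np.radians(az)-a0)/(2*np.pi)) if False else a0
    a1=np.radians(az)
    L=max(abs(a1-a0)*max(r,r0)/.05,abs(r-r0)/.045,abs(z-z0)/.045,abs(a1-a0)/.15); n=int(np.ceil(L)); mc=[]
    for i in range(n):
        f0,f1=i/n,(i+1)/n; c=lambda f:np.array([(r0+(r-r0)*f)*np.cos(a0+(a1-a0)*f),(r0+(r-r0)*f)*np.sin(a0+(a1-a0)*f),z0+(z-z0)*f])
        yw=((a1-a0)+np.radians(yawrel))/n; dx=c(f1)-fk(q,P)[0]
        q=step(q,dx,[0,0,yw]); mc.append(clear(q))
        if rec is not None: rec.append((c(f1)-c(f0),yw))
    if show:
        s,e,w,t,T=fk(q,P,1); print(f'az{az} r{r} z{z} n{n}',q,e.round(2),w.round(2),np.array(mc).min(0).round(3).tolist())
    return q
qn=np.array([2.296, 0.512, 0.082, 2.005, -0.068, 0.626, -0.152])
E
python3 - <<'E'
from plan import *
q=qn.copy()
for cyc in range(2):
    print('direct')
    q=qn.copy()
    if cyc:
        q=seg(q,-140,.36,.6); q=seg(q,-179,.36,.6); q=seg(q,-179,.7,.3); q=seg(q,-100,.7,.3)
    q=seg(q,-100,.42,.3); 
    q=seg(q,-75,.38,.45); q=seg(q,-35,.38,.70); q=seg(q,45,.38,.70)
    q2=seg(q,45,.6,.25)
    q2=seg(q2,40,.69,.1)
    q=seg(q,45,.7,.3); q=seg(q,110,.7,.3); q=seg(q,110,.36,.6); q=seg(q,45,.36,.6);q=seg(q,45,.6,.25);q=seg(q,40,.69,.1)
E
```

```text
direct
az-100 r0.42 z0.3 n7 [ 1.71  0.36 -0.1   2.08  0.06  0.7  -0.3 ] [-0.08 -0.19  0.89] [-0.08 -0.41  0.63] [[0.391, 0.594, 0.64, 0.645], [0.491, 0.625, 0.682, 0.714], [0.535, 0.452, 0.446, 0.446]]
az-75 r0.38 z0.45 n4 [ 1.44  0.12 -0.29  1.88  0.04  1.14 -0.3 ] [-0.04 -0.09  0.92] [ 0.09 -0.37  0.78] [[0.383, 0.52, 0.492, 0.491], [0.47, 0.538, 0.524, 0.528], [0.537, 0.296, 0.288, 0.287]]
az-35 r0.38 z0.7 n6 [ 1.01  0.11 -0.64  1.16  0.07  1.89 -0.34] [ 0.01 -0.1   0.92] [ 0.31 -0.22  1.03] [[0.374, 0.494, 0.346, 0.28], [0.45, 0.485, 0.327, 0.275], [0.523, 0.225, 0.217, 0.212]]
az45 r0.38 z0.7 n11 [ 0.04  0.17 -1.25  1.16  0.17  1.92 -0.49] [ 0.14 -0.03  0.91] [0.27 0.27 1.03] [[0.312, 0.396, 0.185, 0.073], [0.372, 0.408, 0.194, 0.093], [0.484, 0.324, 0.295, 0.289]]
az45 r0.6 z0.25 n10 [-0.35  0.79 -0.98  1.64  0.72  1.11 -0.87] [0.42 0.11 0.73] [0.43 0.42 0.58] [[0.084, 0.115, 0.228, 0.206], [0.132, 0.147, 0.328, 0.312], [0.488, 0.488, 0.756, 0.75]]
az40 r0.69 z0.1 n4 [-0.37  1.07 -0.85  1.45  0.87  1.03 -0.86] [0.49 0.15 0.6 ] [0.53 0.44 0.43] [[0.007, 0.066, 0.311, 0.358], [0.
[... 3550 characters left out ...]
1.6  -0.42] [0.09 0.07 0.92] [-0.12  0.34  0.93] [[0.311, 0.411, 0.566, 0.551], [0.392, 0.453, 0.66, 0.656], [0.582, 0.612, 0.943, 0.938]]
az45 r0.36 z0.6 n9 [-0.03  0.05 -0.94  1.53  0.04  1.58 -0.31] [ 0.07 -0.03  0.92] [0.26 0.25 0.93] [[0.331, 0.386, 0.233, 0.194], [0.404, 0.423, 0.316, 0.305], [0.54, 0.54, 0.728, 0.722]]
az45 r0.6 z0.25 n8 [-0.44  0.73 -0.78  1.64  0.59  1.01 -0.75] [0.38 0.13 0.76] [0.43 0.42 0.58] [[0.12, 0.153, 0.209, 0.198], [0.175, 0.191, 0.312, 0.309], [0.51, 0.51, 0.744, 0.738]]
az40 r0.69 z0.1 n4 [-0.45  1.02 -0.66  1.45  0.71  0.92 -0.75] [0.47 0.17 0.63] [0.53 0.44 0.43] [[0.032, 0.091, 0.311, 0.358], [0.139, 0.154, 0.417, 0.513], [0.555, 0.613, 0.879, 0.872]]
```

```bash
cat >> plan.py <<'E'
def spin(q,deg,show=True,rec=None):
    n=int(np.ceil(abs(deg)/10)); mc=[]
    for i in range(n):
        q=step(q,np.zeros(3),[0,0,np.radians(deg)/n]); mc.append(clear(q))
        if rec is not None: rec.append((np.zeros(3),np.radians(deg)/n))
    if show: 
        s,e,w,t,T=fk(q,P,1); print(f'spin {deg} n{n}',q,e.round(2),w.round(2),np.array(mc).min(0).round(3).tolist())
    return q
E
python3 - <<'E'
from plan import *
for s1 in (-140,140):
    q=qn.copy(); print('----',s1)
    q=seg(q,-100,.42,.3); 
    q=seg(q,-75,.38,.45); q=seg(q,-35,.38,.70); q=seg(q,75,.38,.70,s1)
    q=seg(q,75,.65,.25)
    q=spin(q,-s1)
    q=seg(q,50,.65,.2)
    q=seg(q,40,.69,.1)
E
```

```text
---- -140
az-100 r0.42 z0.3 n7 [ 1.71  0.36 -0.1   2.08  0.06  0.7  -0.3 ] [-0.08 -0.19  0.89] [-0.08 -0.41  0.63] [[0.391, 0.594, 0.64, 0.645], [0.491, 0.625, 0.682, 0.714], [0.535, 0.452, 0.446, 0.446]]
az-75 r0.38 z0.45 n4 [ 1.44  0.12 -0.29  1.88  0.04  1.14 -0.3 ] [-0.04 -0.09  0.92] [ 0.09 -0.37  0.78] [[0.383, 0.52, 0.492, 0.491], [0.47, 0.538, 0.524, 0.528], [0.537, 0.296, 0.288, 0.287]]
az-35 r0.38 z0.7 n6 [ 1.01  0.11 -0.64  1.16  0.07  1.89 -0.34] [ 0.01 -0.1   0.92] [ 0.31 -0.22  1.03] [[0.374, 0.494, 0.346, 0.28], [0.45, 0.485, 0.327, 0.275], [0.523, 0.225, 0.217, 0.212]]
az75 r0.38 z0.7 n15 [-0.67  0.13 -0.95  1.16  0.11  1.9  -2.66] [0.11 0.04 0.91] [0.1  0.37 1.03] [[0.314, 0.398, 0.185, 0.073], [0.379, 0.409, 0.193, 0.093], [0.492, 0.324, 0.296, 0.29]]
az75 r0.65 z0.25 n11 [-1.1   0.76 -0.54  1.48  0.43  1.03 -2.66] [0.23 0.34 0.75] [0.17 0.63 0.58] [[0.259, 0.334, 0.434, 0.401], [0.347, 0.391, 0.525, 0.507], [0.58, 0.589, 0.899, 0.893]]
spin 140 n14 [-0.86  0.91 -1.13  1.47  0.84  1.29 -0.54] [0.33 0.34 0.67] [0.17 0.63 0.58] [[0.197, 0.252, 0.558, 0.575], [0.311, 0
[... 1242 characters left out ...]
  1.47  0.83  1.29  1.56] [0.33 0.34 0.67] [0.17 0.63 0.58] [[0.191, 0.248, 0.434, 0.401], [0.282, 0.31, 0.525, 0.508], [0.57, 0.578, 0.9, 0.894]]
spin -140 n14 [-1.11  0.75 -0.53  1.48  0.42  1.02 -0.56] [0.22 0.34 0.76] [0.17 0.63 0.58] [[0.201, 0.257, 0.557, 0.575], [0.313, 0.348, 0.67, 0.722], [0.582, 0.803, 1.093, 1.088]]
az50 r0.65 z0.2 n6 [-0.73  0.8  -0.41  1.53  0.38  0.89 -0.53] [0.34 0.24 0.74] [0.42 0.5  0.53] [[0.16, 0.215, 0.375, 0.421], [0.248, 0.272, 0.486, 0.576], [0.581, 0.705, 0.943, 0.937]]
az40 r0.69 z0.1 n3 [-0.6   0.97 -0.35  1.46  0.4   0.79 -0.52] [0.42 0.22 0.67] [0.53 0.44 0.43] [[0.089, 0.141, 0.343, 0.426], [0.193, 0.21, 0.47, 0.582], [0.572, 0.687, 0.896, 0.89]]
```

```bash
cat > p3.py <<'E'
from plan import *
def run(s0,s1,s2,zc=.74,rc=.34,show=True):
    q=qn.copy(); recs=[]
    def S(*a):
        nonlocal q; r=[]; q=seg(q,*a,show=show,rec=r); recs.append(r)
    def Sp(d):
        nonlocal q; r=[]; q=spin(q,d,show=show,rec=r); recs.append(r)
    S(-140,.65,.25); Sp(s0)
    S(-110,.36,.5)
    S(-60,.34,zc,s1*.35); S(75,rc,zc,s1*.65)
    S(75,.65,.25); Sp(s2); S(50,.65,.2); S(40,.69,.1)
    return q,recs
if __name__=='__main__':
    for a in [(-120,240,-120),(-120,120,0),(-130,260,-100)]:
        print(a); run(*a)
E
python3 p3.py
```

```text
(-120, 240, -120)
az-140 r0.65 z0.25 n4 [ 2.33  0.73  0.09  1.49 -0.07  0.92 -0.14] [-0.29 -0.23  0.79] [-0.5  -0.41  0.58] [[0.394, 0.704, 0.861, 0.872], [0.52, 0.749, 0.923, 0.959], [0.582, 0.673, 0.78, 0.779]]
spin -120 n12 [ 2.04  0.85  0.69  1.5  -0.6   1.01 -1.78] [-0.22 -0.34  0.76] [-0.5  -0.41  0.58] [[0.394, 0.729, 0.986, 0.996], [0.52, 0.77, 1.045, 1.078], [0.559, 0.603, 0.87, 0.87]]
az-110 r0.36 z0.5 n7 [ 1.02  0.1   0.87  1.81 -0.08  1.28 -2.23] [-0.02 -0.03  0.93] [-0.13 -0.34  0.83] [[0.375, 0.526, 0.628, 0.628], [0.453, 0.549, 0.676, 0.676], [0.475, 0.475, 0.51, 0.509]]
az-60 r0.34 z0.74 n7 [ 0.58  0.06  0.38  1.09 -0.02  1.99 -0.85] [-0.02 -0.04  0.93] [ 0.17 -0.3   1.07] [[0.377, 0.533, 0.475, 0.419], [0.459, 0.556, 0.475, 0.433], [0.579, 0.319, 0.269, 0.265]]
az75 r0.34 z0.74 n17 [-0.63  0.07 -0.93  1.09  0.06  2.01  1.74] [0.08 0.02 0.92] [0.09 0.33 1.07] [[0.335, 0.44, 0.235, 0.129], [0.406, 0.453, 0.246, 0.149], [0.538, 0.313, 0.261, 0.256]]
az75 r0.65 z0.25 n11 [-0.99  0.8  -0.77  1.48  0.59  1.11  1.39] [0.27 0.34 0.73] [0.17 0.63 0.58] [[0.232, 0.298, 0.428, 
[... 1849 characters left out ...]
odule>
    print(a); run(*a)
              ~~~^^^^
  File "p3.py", line 11, in run
    S(75,.65,.25); Sp(s2); S(50,.65,.2); S(40,.69,.1)
                   ~~^^^^
  File "p3.py", line 7, in Sp
    nonlocal q; r=[]; q=spin(q,d,show=show,rec=r); recs.append(r)
                        ~~~~^^^^^^^^^^^^^^^^^^^^^
  File "plan.py", line 24, in spin
    s,e,w,t,T=fk(q,P,1); print(f'spin {deg} n{n}',q,e.round(2),w.round(2),np.array(mc).min(0).round(3).tolist())
                                                                          ~~~~~~~~~~~~~~~~^^^
    return umr_minimum(a, axis, None, out, keepdims, initial, where)
ValueError: zero-size array to reduction operation minimum which has no identity
```

```bash
sed -i 's#abs(a1-a0)/.15)#abs((a1-a0)+np.radians(yawrel))/.165)#' plan.py
cat > p4.py <<'E'
from plan import *
import sys
def gen(q,segs):
    for s in segs:
        r=[]
        q=spin(q,s[0],rec=r) if len(s)==1 else seg(q,*s,rec=r)
        rows=[]; acc=np.zeros(4); done=np.zeros(4)
        for dx,yw in r:
            acc+=np.r_[dx*100,yw]; d=np.round(acc-done,[1,1,1,1]) if False else np.r_[np.round(acc[:3]-done[:3],1),np.round(acc[3]-done[3],3)]; done+=d
            rows.append('%g, %g, %g, 0, 0, %g'%tuple(d+0.))
        for k in range(0,len(rows),12): print('   ['+', '.join(rows[k:k+12])+']')
    return q
E
python3 - <<'E'
from p4 import *
gen(qn,[(-140,.65,.25),(-120,),(-110,.36,.5),(-60,.35,.71,84),(75,.35,.71,156),(75,.65,.25),(-140,),(50,.65,.2)])
E
```

```text
az-140 r0.65 z0.25 n4 [ 2.33  0.73  0.09  1.49 -0.07  0.92 -0.14] [-0.29 -0.23  0.79] [-0.5  -0.41  0.58] [[0.394, 0.704, 0.861, 0.872], [0.52, 0.749, 0.923, 0.959], [0.582, 0.673, 0.78, 0.779]]
   [-3.3, -2.8, 0, 0, 0, 0, -3.2, -2.7, 0, 0, 0, 0.001, -3.3, -2.8, -0.1, 0, 0, 0, -3.3, -2.8, 0, 0, 0, 0.001]
spin -120 n12 [ 2.04  0.85  0.69  1.5  -0.6   1.01 -1.78] [-0.22 -0.34  0.76] [-0.5  -0.41  0.58] [[0.394, 0.729, 0.986, 0.996], [0.52, 0.77, 1.045, 1.078], [0.559, 0.603, 0.87, 0.87]]
   [0, 0, 0, 0, 0, -0.175, 0, 0, 0, 0, 0, -0.174, 0, 0, 0, 0, 0, -0.175, 0, 0, 0, 0, 0, -0.174, 0, 0, 0, 0, 0, -0.175, 0, 0, 0, 0, 0, -0.174, 0, 0, 0, 0, 0, -0.175, 0, 0, 0, 0, 0, -0.174, 0, 0, 0, 0, 0, -0.175, 0, 0, 0, 0, 0, -0.174, 0, 0, 0, 0, 0, -0.175, 0, 0, 0, 0, 0, -0.174]
az-110 r0.36 z0.5 n7 [ 1.02  0.1   0.87  1.81 -0.08  1.28 -2.23] [-0.02 -0.03  0.93] [-0.13 -0.34  0.83] [[0.375, 0.526, 0.628, 0.628], [0.453, 0.549, 0.676, 0.676], [0.475, 0.475, 0.51, 0.509]]
   [6.2, -0.7, 3.6, 0, 0, 0.075, 6.1, 0, 3.5, 0, 0, 0.075, 5.8, 0.6, 3.6, 0, 0, 0.074, 5.4, 1.2, 3.6, 0, 0, 0.075, 5.1, 1.8, 3.6, 0, 0
[... 2345 characters left out ...]
0, 0, 0, 0, 0, -0.175, 0, 0, 0, 0, 0, -0.174, 0, 0, 0, 0, 0, -0.175, 0, 0, 0, 0, 0, -0.174, 0, 0, 0, 0, 0, -0.175, 0, 0, 0, 0, 0, -0.174, 0, 0, 0, 0, 0, -0.175, 0, 0, 0, 0, 0, -0.174, 0, 0, 0, 0, 0, -0.175, 0, 0, 0, 0, 0, -0.174, 0, 0, 0, 0, 0, -0.175, 0, 0, 0, 0, 0, -0.174]
   [0, 0, 0, 0, 0, -0.175, 0, 0, 0, 0, 0, -0.174]
az50 r0.65 z0.2 n6 [-0.93  0.78 -0.02  1.54  0.02  0.82 -0.57] [0.28 0.29 0.76] [0.42 0.5  0.53] [[0.217, 0.271, 0.374, 0.421], [0.313, 0.348, 0.485, 0.576], [0.582, 0.76, 0.943, 0.937]]
   [4.5, -1.4, -0.8, 0, 0, -0.073, 4.4, -1.7, -0.9, 0, 0, -0.072, 4.3, -2, -0.8, 0, 0, -0.073, 4.1, -2.4, -0.8, 0, 0, -0.073, 3.9, -2.6, -0.9, 0, 0, -0.073, 3.8, -2.9, -0.8, 0, 0, -0.072]
```

Call:
{"op": "arm_command", "data": {"commands": [-3.3,-2.8,0,0,0,-0.05,-3.3,-2.8,0,0,0,-0.15,-3.3,-2.8,0,0,0,-0.175,-3.2,-2.7,0,0,0,-0.175,0,0,0,0,0,-0.175,0,0,0,0,0,-0.175,0,0,0,0,0,-0.175,0,0,0,0,0,-0.175,0,0,0,0,0,-0.175,0,0,0,0,0,-0.175,0,0,0,0,0,-0.175,0,0,0,0,0,-0.175]}}

```text
t: 5.42
position: [-0.4971, -0.4208, 0.2479]
tcp_rot: [0.001, -0.094, 0.996, -0.0]
ft_force: [-0.6, -0.3, 0.1]
gripper_width: 1.001
```

```bash
python3 - <<'E'
from h import *
s=bot.state(); print(s['t'],s['joints'].round(3).tolist(),s['position'].round(4).tolist(),s['tcp_rot'].round(3),s['ft_force'].round(1))
E
```

```text
5.425 [2.044, 0.819, 0.659, 1.51, -0.558, 1.008, -1.672] [-0.4971, -0.4208, 0.2479] [ 0.001 -0.094  0.996 -0.   ] [-0.6 -0.3  0.1]
```

Call:
{"op": "arm_command", "data": {"commands": [6.2,-0.7,3.6,0,0,0.075,6.1,0,3.5,0,0,0.075,5.8,0.6,3.6,0,0,0.075,5.4,1.2,3.6,0,0,0.075,5.1,1.8,3.6,0,0,0.075,4.7,2.3,3.5,0,0,0.075,4.2,2.8,3.6,0,0,0.075]}}

```text
t: 6.3
position: [-0.1458, -0.3407, 0.4836]
tcp_rot: [0.0, -0.353, 0.936, 0.0]
ft_force: [2.6, -0.9, 0.8]
gripper_width: 0.998
```

```bash
python3 - <<'E'
from h import *
s=bot.state(); print(s['t'],s['joints'].round(3).tolist(),s['position'].round(4).tolist(),s['tcp_rot'].round(3),s['ft_force'].round(1))
from p4 import *
gen(s['joints'],[(-60,.35,.71,84),(75,.35,.71,146)])
E
```

```text
6.3 [1.161, 0.08, 0.774, 1.853, -0.06, 1.232, -2.037] [-0.1458, -0.3407, 0.4836] [ 0.    -0.353  0.936  0.   ] [ 2.6 -0.9  0.8]
az-60 r0.35 z0.71 n15 [ 0.69  0.05  0.25  1.19 -0.01  1.9  -0.64] [-0.02 -0.05  0.92] [ 0.17 -0.31  1.04] [[0.378, 0.535, 0.463, 0.414], [0.461, 0.553, 0.465, 0.43], [0.582, 0.297, 0.258, 0.255]]
   [2.1, -0.8, 1.5, 0, 0, 0.16, 2.1, -0.7, 1.5, 0, 0, 0.161, 2.1, -0.5, 1.5, 0, 0, 0.16, 2.2, -0.5, 1.5, 0, 0, 0.161, 2.2, -0.2, 1.5, 0, 0, 0.16, 2.2, -0.2, 1.5, 0, 0, 0.161, 2.2, 0, 1.5, 0, 0, 0.16, 2.2, 0.2, 1.5, 0, 0, 0.161, 2.2, 0.2, 1.5, 0, 0, 0.16, 2.1, 0.5, 1.5, 0, 0, 0.161, 2.2, 0.5, 1.5, 0, 0, 0.16, 2.1, 0.7, 1.5, 0, 0, 0.161]
   [2, 0.8, 1.5, 0, 0, 0.16, 2, 0.9, 1.4, 0, 0, 0.161, 1.9, 1.1, 1.5, 0, 0, 0.16]
az75 r0.35 z0.71 n30 [-0.52  0.08 -1.05  1.19  0.07  1.91  1.78] [0.09 0.02 0.92] [0.09 0.34 1.04] [[0.334, 0.418, 0.203, 0.101], [0.404, 0.429, 0.215, 0.122], [0.536, 0.289, 0.25, 0.246]]
   [2.3, 1.5, 0, 0, 0, 0.163, 2.2, 1.6, 0, 0, 0, 0.164, 2.1, 1.8, 0, 0, 0, 0.163, 1.9, 2, 0, 0, 0, 0.164, 1.8, 2.1, 0, 0, 0, 0.163, 1.6, 2.2, 0, 0, 0, 0.164, 1.4, 2.4, 0, 0, 0, 0.163, 1.2, 2.5, 0, 0, 0, 0.164, 1, 2.5, 0, 0, 0, 0.163, 0.8, 2.7, 0, 0, 0, 0.164, 0.6, 2.6, 0, 0, 0, 0.163, 0.4, 2.8, 0, 0, 0, 0.164]
   [0.2, 2.7, 0, 0, 0, 0.163, 0, 2.7, 0, 0, 0, 0.164, -0.3, 2.8, 0, 0, 0, 0.163, -0.5, 2.7, 0, 0, 0, 0.164, -0.6, 2.7, 0, 0, 0, 0.163, -0.9, 2.6, 0, 0, 0, 0.164, -1.1, 2.5, 0, 0, 0, 0.163, -1.3, 2.4, 0, 0, 0, 0.164, -1.5, 2.3, 0, 0, 0, 0.163, -1.6, 2.2, 0, 0, 0, 0.164, -1.8, 2.1, 0, 0, 0, 0.163, -2, 1.9, 0, 0, 0, 0.164]
   [-2.1, 1.8, 0, 0, 0, 0.163, -2.2, 1.6, 0, 0, 0, 0.163, -2.4, 1.4, 0, 0, 0, 0.164, -2.5, 1.2, 0, 0, 0, 0.163, -2.5, 1, 0, 0, 0, 0.164, -2.6, 0.8, 0, 0, 0, 0.163]
```

Call:
{"op": "arm_command", "data": {"commands": [2.1,-0.8,1.5,0,0,0.16,2.1,-0.7,1.5,0,0,0.16,2.1,-0.5,1.5,0,0,0.16,2.2,-0.5,1.5,0,0,0.16,2.2,-0.2,1.5,0,0,0.16,2.2,-0.2,1.5,0,0,0.16,2.2,0,1.5,0,0,0.16,2.2,0.2,1.5,0,0,0.16,2.2,0.2,1.5,0,0,0.16,2.1,0.5,1.5,0,0,0.16,2.2,0.5,1.5,0,0,0.16,2.1,0.7,1.5,0,0,0.16]}}

```text
t: 7.8
position: [0.1119, -0.3485, 0.6633]
tcp_rot: [-0.0, 0.969, -0.247, -0.0]
ft_force: [0.8, 0.0, 0.4]
gripper_width: 0.998
```

Call:
{"op": "arm_command", "data": {"commands": [2,0.8,1.5,0,0,0.16,2,0.9,1.4,0,0,0.16,1.9,1.1,1.5,0,0,0.16,2.3,1.5,0,0,0,0.164,2.2,1.6,0,0,0,0.164,2.1,1.8,0,0,0,0.164,1.9,2,0,0,0,0.164,1.8,2.1,0,0,0,0.164,1.6,2.2,0,0,0,0.164,1.4,2.4,0,0,0,0.164]}}

```text
t: 9.05
position: [0.3033, -0.1838, 0.7068]
tcp_rot: [-0.0, 0.845, 0.535, -0.0]
ft_force: [0.8, 0.1, -0.6]
gripper_width: 0.997
```

```bash
python3 - <<'E'
from h import *
s=bot.state(); print(s['t'],s['joints'].round(3).tolist(),s['position'].round(4).tolist(),s['tcp_rot'].round(3),s['ft_force'].round(1))
v=snap('s3','scene')
E
```

```text
9.05 [0.437, 0.044, -0.024, 1.206, 0.001, 1.892, -0.028] [0.3033, -0.1838, 0.7068] [-0.     0.845  0.535 -0.   ] [ 0.8  0.1 -0.6]
```

View pics/s3.png

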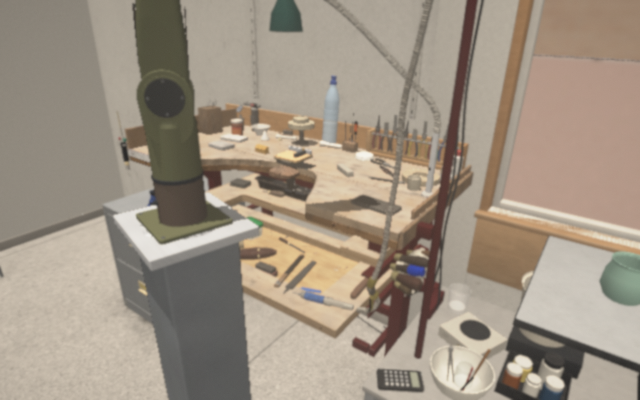

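Call:
{"op": "arm_command", "data": {"commands": [1.2,2.5,0,0,0,0.164,1,2.5,0,0,0,0.164,0.8,2.7,0,0,0,0.164,0.6,2.6,0,0,0,0.164,0.4,2.8,0,0,0,0.164,0.2,2.7,0,0,0,0.164,0,2.7,0,0,0,0.164,-0.3,2.8,0,0,0,0.164,-0.5,2.7,0,0,0,0.164,-0.6,2.7,0,0,0,0.164,-0.9,2.6,0,0,0,0.164,-1.1,2.5,0,0,0,0.164]}}

```text
t: 10.6
position: [0.31, 0.134, 0.7068]
tcp_rot: [-0.0, 0.022, 1.0, -0.0]
ft_force: [0.5, 0.4, -0.4]
gripper_width: 1.0
```

Call:
{"op": "arm_command", "data": {"commands": [-1.3,2.4,0,0,0,0.164,-1.5,2.3,0,0,0,0.164,-1.6,2.2,0,0,0,0.164,-1.8,2.1,0,0,0,0.164,-2,1.9,0,0,0,0.164,-2.1,1.8,0,0,0,0.164,-2.2,1.6,0,0,0,0.164,-2.4,1.4,0,0,0,0.164,-2.5,1.2,0,0,0,0.164,-2.5,1,0,0,0,0.164,-2.6,0.8,0,0,0,0.164]}}

```text
t: 11.98
position: [0.0845, 0.3201, 0.7069]
tcp_rot: [0.0, 0.771, -0.637, 0.0]
ft_force: [0.8, -0.2, 0.5]
gripper_width: 1.006
```

```bash
python3 - <<'E'
from h import *
s=bot.state(); print(s['t'],s['joints'].round(3).tolist(),s['position'].round(4).tolist(),s['tcp_rot'].round(3),s['ft_force'].round(1))
q=s['tcp_rot']; yaw=np.degrees(2*np.arctan2(q[2],q[1])); print(yaw)
from p4 import *
q=gen(s['joints'],[(75,.65,.25),(-130,),(52,.66,.2),(40,.69,.1)]); T=fk(q,P)[1]; print(T.apply([1,0,0]))
E
```

```text
11.975 [-0.503, 0.046, -1.004, 1.222, 0.041, 1.895, 1.837] [0.0845, 0.3201, 0.7069] [ 0.     0.771 -0.637  0.   ] [ 0.8 -0.2  0.5]
-79.19168580608645
az75 r0.65 z0.25 n11 [-0.97  0.82 -0.83  1.47  0.64  1.14  1.43] [0.28 0.34 0.72] [0.17 0.63 0.58] [[0.225, 0.289, 0.416, 0.381], [0.316, 0.351, 0.506, 0.485], [0.568, 0.568, 0.866, 0.86]]
   [0.7, 2.7, -4.1, 0, 0, 0.001, 0.7, 2.7, -4.2, 0, 0, 0.001, 0.7, 2.8, -4.1, 0, 0, 0.002, 0.7, 2.7, -4.2, 0, 0, 0.001, 0.7, 2.7, -4.1, 0, 0, 0.001, 0.7, 2.7, -4.1, 0, 0, 0.001, 0.7, 2.8, -4.2, 0, 0, 0.001, 0.7, 2.7, -4.1, 0, 0, 0.001, 0.7, 2.7, -4.2, 0, 0, 0.002, 0.6, 2.8, -4.1, 0, 0, 0.001, 0.7, 2.7, -4.2, 0, 0, 0.001]
spin -130 n13 [-1.26  0.73 -0.23  1.49  0.18  0.95 -0.47] [0.17 0.35 0.78] [0.17 0.63 0.58] [[0.232, 0.296, 0.557, 0.575], [0.337, 0.378, 0.67, 0.722], [0.582, 0.808, 1.093, 1.088]]
   [0, 0, 0, 0, 0, -0.175, 0, 0, 0, 0, 0, -0.174, 0, 0, 0, 0, 0, -0.175, 0, 0, 0, 0, 0, -0.174, 0, 0, 0, 0, 0, -0.175, 0, 0, 0, 0, 0, -0.174, 0, 0, 0, 0, 0, -0.175, 0, 0, 0, 0, 0, -0.174, 0, 0, 0, 0, 0, -0.175, 0, 0, 0, 0, 0, -0.174, 0, 0, 0, 0, 0, -0.175, 0, 0, 0, 0, 0, -0.174]
   [0, 0, 0, 0, 0, -0.175]
az52 r0.66 z0.2 n6 [-0.91  0.79 -0.14  1.51  0.13  0.85 -0.42] [0.29 0.29 0.75] [0.41 0.52 0.53] [[0.208, 0.266, 0.397, 0.441], [0.304, 0.337, 0.508, 0.595], [0.582, 0.757, 0.964, 0.959]]
   [4.2, -1.1, -0.8, 0, 0, -0.067, 4.2, -1.4, -0.9, 0, 0, -0.067, 4, -1.7, -0.8, 0, 0, -0.067, 3.9, -1.9, -0.8, 0, 0, -0.067, 3.8, -2.2, -0.9, 0, 0, -0.067, 3.7, -2.5, -0.8, 0, 0, -0.066]
az40 r0.69 z0.1 n3 [-0.72  0.96 -0.09  1.46  0.12  0.73 -0.4 ] [0.38 0.26 0.68] [0.53 0.44 0.43] [[0.134, 0.183, 0.343, 0.439], [0.239, 0.261, 0.469, 0.594], [0.581, 0.728, 0.896, 0.89]]
   [4.2, -2.2, -3.3, 0, 0, -0.07, 4.1, -2.6, -3.4, 0, 0, -0.07, 3.9, -2.9, -3.3, 0, 0, -0.069]
[-0.45  0.89  0.  ]
```

Call:
{"op": "arm_command", "data": {"commands": [0.7,2.7,-4.1,0,0,0,0.7,2.7,-4.1,0,0,0,0.7,2.7,-4.1,0,0,0,0.7,2.7,-4.1,0,0,0,0.7,2.7,-4.1,0,0,0,0.7,2.7,-4.1,0,0,0,0.7,2.7,-4.1,0,0,-0.17,0.7,2.7,-4.2,0,0,-0.17,0.7,2.7,-4.2,0,0,-0.17,0.6,2.8,-4.2,0,0,-0.17,0.7,2.7,-4.2,0,0,-0.17,0,0,0,0,0,-0.17]}}

```text
t: 13.48
position: [0.1617, 0.6171, 0.247]
tcp_rot: [-0.002, -0.356, 0.935, -0.003]
ft_force: [-0.2, -0.4, 0.5]
gripper_width: 1.001
```

Call:
{"op": "arm_command", "data": {"commands": [0,0,0,0,0,-0.175,0,0,0,0,0,-0.175,0,0,0,0,0,-0.175,0,0,0,0,0,-0.175,0,0,0,0,0,-0.175,0,0,0,0,0,-0.175]}}

```text
t: 14.22
position: [0.1611, 0.6179, 0.2517]
tcp_rot: [-0.0, 0.16, 0.987, -0.0]
ft_force: [0.3, -0.2, -0.6]
gripper_width: 0.998
```

```bash
python3 - <<'E'
from h import *
s=bot.state(); print(s['t'],s['joints'].round(3).tolist(),s['position'].round(4).tolist(),s['tcp_rot'].round(3),s['ft_force'].round(1))
q=s['tcp_rot']; yaw=np.degrees(2*np.arctan2(q[2],q[1])); print(yaw)
E
```

```text
14.225 [-1.245, 0.715, -0.265, 1.52, 0.215, 0.936, -0.327] [0.1611, 0.6179, 0.2517] [-0.     0.16   0.987 -0.   ] [ 0.3 -0.2 -0.6]
161.55098512577075
```

Call:
{"op": "arm_command", "data": {"commands": [3.7,-1.6,-0.3,0,0,-0.106,3.7,-1.8,-0.3,0,0,-0.106,3.7,-2,-0.3,0,0,-0.106,3.7,-2.2,-0.3,0,0,-0.106,3.7,-2.4,-0.3,0,0,-0.106,3.7,-2.8,-0.3,0,0,-0.106,3.7,-3,-0.3,0,0,-0.106,3.7,-3.2,-0.3,0,0,-0.106,3.7,-3.4,-0.3,0,0,-0.106,3.6,-3.4,-0.3,0,0,-0.106,0,0,0,0,0,0]}}

```text
t: 15.6
position: [0.5346, 0.3547, 0.2215]
tcp_rot: [0.002, 0.639, 0.77, -0.001]
ft_force: [-0.3, 0.5, 0.0]
gripper_width: 1.001
```

```bash
python3 - <<'E'
from h import *
s=bot.state(); print(s['t'],s['joints'].round(3).tolist(),s['position'].round(4).tolist(),s['tcp_rot'].round(3),s['ft_force'].round(1))
q=s['tcp_rot']; yaw=np.degrees(2*np.arctan2(q[2],q[1])); print(yaw)
from sim import clear; print(clear(s['joints']))
v=snap('w2','wrist')
E
```

```text
15.6 [-0.656, 0.744, -0.008, 1.55, 0.014, 0.848, -0.485] [0.5346, 0.3547, 0.2215] [ 0.002  0.639  0.77  -0.001] [-0.3  0.5  0. ]
100.62133833379005
[[np.float64(0.164), np.float64(0.177), np.float64(0.256), np.float64(0.305)], [np.float64(0.237), np.float64(0.242), np.float64(0.35), np.float64(0.454)], [np.float64(0.577), np.float64(0.659), np.float64(0.816), np.float64(0.809)]]
```

View pics/w2.png

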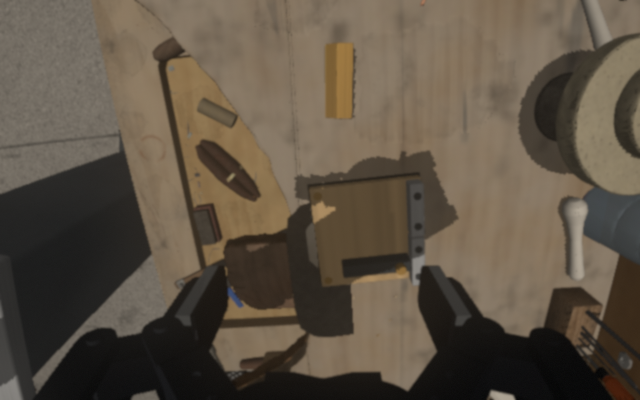

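```bash
python3 - <<'E'
import cv2
im=cv2.imread('pics/w2.png'); g=cv2.convertScaleAbs(im,alpha=1.8)
cv2.imwrite('pics/w2b.png',cv2.resize(g[165:295,290:445],None,fx=4.6,fy=4.6,interpolation=cv2.INTER_CUBIC))
cv2.imwrite('pics/w2a.png',cv2.resize(g[30:130,300:390],None,fx=5,fy=5,interpolation=cv2.INTER_CUBIC))
E
```

```text
(no output)
```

View pics/w2b.png

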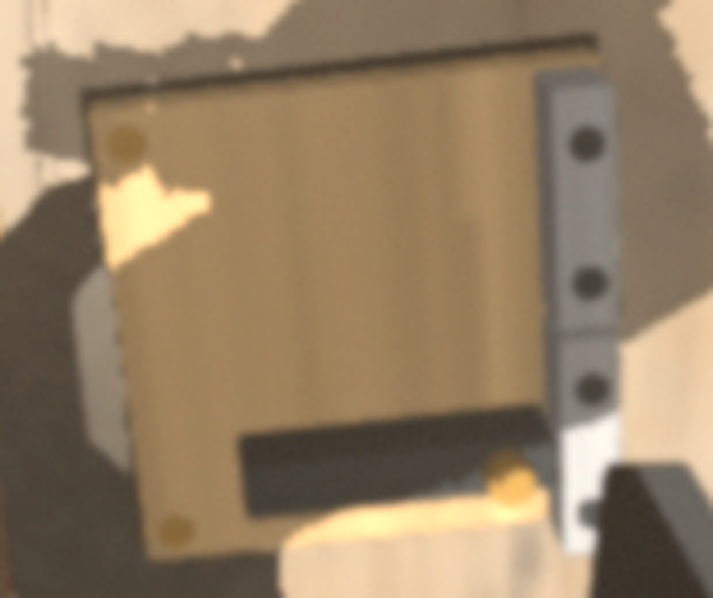

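View pics/w2a.png

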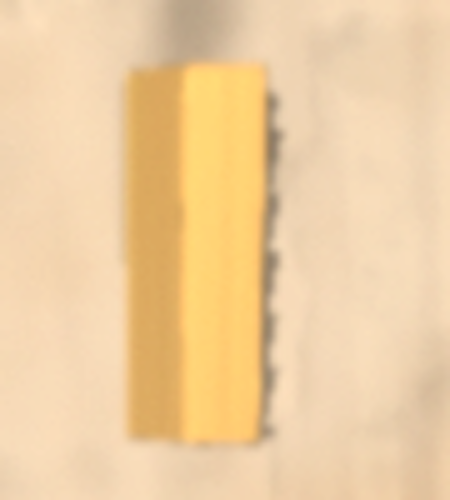

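```bash
cat > m.py <<'E'
from h import *
v=load('w2'); print('cam',v['o'],'axis',v['Rc'][:,2])
Z=lambda pts,s,o:np.array(pts,float)/s+np.array(o)
zb=lambda pts:Z(pts,4.6,(290,165))-.5+.5/4.6
za=lambda pts:Z(pts,5,(300,30))-.5+.1
X=onplane(v,za([(183,64),(267,64),(258,440),(183,440)]),.030); print('bar top',X.round(4).tolist(),X.mean(0)); d=(X[0]+X[1]-X[2]-X[3])[:2]; print('len',np.linalg.norm(d)/2,'yang',np.degrees(np.arctan2(d[1],d[0])),'w',np.linalg.norm(X[0]-X[1]),np.linalg.norm(X[2]-X[3]))
F=onplane(v,za([(127,72),(127,440)]),.020); print('bevel low edge',F)
B=onplane(v,zb([(87,97),(596,42),(150,558)]),.014); print('bed',B, 'y len',np.linalg.norm(B[0]-B[2]),'x',np.linalg.norm(B[0]-B[1]))
d=(B[0]-B[2]); print('yang bed',np.degrees(np.arctan2(d[1],d[0]))); d=(B[1]-B[0]);print('xang bed',np.degrees(np.arctan2(d[1],d[0])))
Ft=onplane(v,zb([(552,80),(612,74),(617,550),(567,553)]),.032); print('fence top',Ft); 
d=Ft[1]-Ft[2];print('yang fence',np.degrees(np.arctan2(d[1],d[0])),np.linalg.norm(d)); 
fb=onplane(v,zb([(540,110),(546,400)]),.014); print('fence foot',fb)
S=onplane(v,zb([(242,437),(540,408)]),.014); print('stop foot if z14',S); S=onplane(v,zb([(242,437),(540,408),(247,515)]),.032); print('stop if z32',S)
E
python3 m.py
```

```text
cam [0.51851542 0.4364461  0.34113807] axis [ 0.0606265  -0.31840225 -0.94601503]
bar top [[0.5236, 0.4735, 0.03], [0.5377, 0.4762, 0.03], [0.5492, 0.4141, 0.03], [0.5359, 0.4116, 0.03]] [0.53659336 0.44386128 0.03      ]
len 0.06316291969837327 yang 100.86081904452386 w 0.014303642745406644 0.013537513771968454
bevel low edge [[0.51436288 0.4716068  0.02      ]
 [0.52620506 0.40886845 0.02      ]]
bed [[0.52250189 0.33918367 0.014     ]
 [0.6293813  0.37191337 0.014     ]
 [0.55760515 0.22621245 0.014     ]] y len 0.11829934828328424 x 0.1117785314470274
yang bed 107.26145228305352
xang bed 17.026171139515263
fence top [[0.61642636 0.365897   0.032     ]
 [0.6284463  0.36948175 0.032     ]
 [0.66197578 0.25912245 0.032     ]
 [0.6506008  0.25631764 0.032     ]]
yang fence 106.89988942056978 0.11534036982672509
fence foot [[0.62131733 0.35463512 0.014     ]
 [0.64171778 0.28565722 0.014     ]]
stop foot if z14 [[0.57294204 0.2631244  0.014     ]
 [0.64087765 0.28335383 0.014     ]]
stop if z32 [[0.56994735 0.27266101 0.032     ]
 [0.63414496 0.29177737 0.032     ]
 [0.57517913 0.253111   0.032     ]]
```

```bash
cat > ov.py <<'E'
from h import *
import sys
def box(v,im,sc,off,o,ang,x,y,z,col):
    c,s=np.cos(ang),np.sin(ang); R2=np.array([[c,-s],[s,c]])
    P=np.array([[a,b,h] for a in x for b in y for h in z]); W=np.c_[(P[:,:2]@R2.T)+o,P[:,2]]; p=(proj(v,W)+.5-np.array(off))*sc
    for i in range(8):
        for j in range(i):
            if (abs(P[i]-P[j])>1e-9).sum()==1: cv2.line(im,tuple(int(t) for t in p[i]),tuple(int(t) for t in p[j]),col,1)
if __name__=='__main__':
    v=load('w2'); im=cv2.imread('pics/w2b.png'); o=np.array([.5937,.2995]); a=np.radians(17.1)
    box(v,im,4.6,(290,165),o,a,(-.057,.057),(-.058,.058),(0.0,.014),(0,255,0))
    box(v,im,4.6,(290,165),o,a,(.041,.055),(-.057,.057),(.014,.032),(255,0,0))
    ys=-.0285
    box(v,im,4.6,(290,165),o,a,(-.032,.040),(ys-.014,ys),(.014,.032),(0,0,255))
    cv2.imwrite('pics/w2o.png',im)
E
python3 ov.py
```

```text
(no output)
```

View pics/w2o.png

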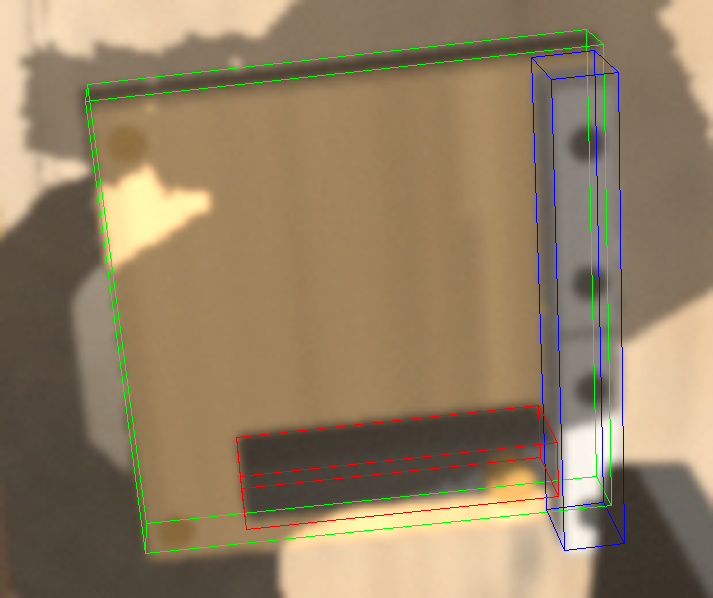

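Call:
{"op": "arm_command", "data": {"commands": [0,2.2,-3,0,0,0,0,2.2,-3,0,0,0,-0.1,2.2,-3,0,0,0,-0.1,2.2,-3,0,0,0,0,0,-2,0,0,0.004,0,0,-2,0,0,0,0,0,-2,0,0,0,0,0,-0.8,0,0,0,0,0,-0.7,0,0,0,0,0,0,0,0,0], "fingers": 60}}

```text
t: 16.9
position: [0.5288, 0.4478, 0.0269]
tcp_rot: [0.0, 0.634, 0.773, -0.0]
ft_force: [0.3, 1.3, -0.3]
gripper_width: 0.763
```

```bash
python3 - <<'E'
from h import *
s=bot.state(); print(s['t'],s['joints'].round(3).tolist(),s['position'].round(4).tolist(),s['tcp_rot'].round(3),s['ft_force'].round(1),s['gripper_width'])
v=snap('w3','wrist')
E
```

```text
16.9 [-0.766, 1.064, -0.006, 1.463, 0.009, 0.615, -0.579] [0.5288, 0.4478, 0.0269] [ 0.     0.634  0.773 -0.   ] [ 0.3  1.3 -0.3] 0.7631511906570569
```

View pics/w3.png

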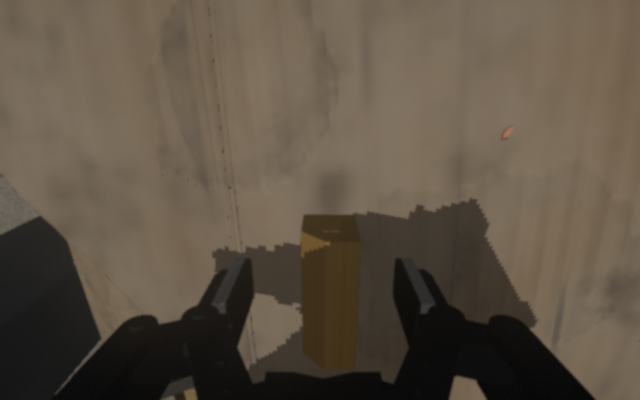

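Call:
{"op": "arm_command", "data": {"commands": [0.3,-0.5,-0.1,0,0,-0.007,0,0,0,0,0,0,0,0,0,0,0,0]}}

```text
t: 17.32
position: [0.5319, 0.4429, 0.0262]
tcp_rot: [0.0, 0.637, 0.771, 0.0]
ft_force: [0.2, 1.4, 0.1]
gripper_width: 0.765
```

Call:
{"op": "arm_command", "data": {"commands": [0,0,0,0,0,0,0,0,0,0,0,0,0,0,0,0,0,0,0,0,0,0,0,0,0,0,0,0,0,0,0,0,0,0,0,0], "fingers": 255, "grip_force": 40}}

```text
t: 18.08
position: [0.5319, 0.4431, 0.0262]
tcp_rot: [0.0, 0.636, 0.771, 0.0]
ft_force: [-0.4, -0.3, 2.5]
gripper_width: 0.274
```

Call:
{"op": "arm_command", "data": {"commands": [0,0,1,0,0,0,0,0,2,0,0,0,0,0,2.5,0,0,0,0.5,-1,1.5,0,0,0,1,-2.5,0,0,0,0.02,1,-2.5,0,0,0,0.02,1,-2.5,0,0,0,0.02,1,-2.3,0,0,0,0.02,0.8,-1.6,0,0,0,0.02,0.6,-1,0,0,0,0.007,0,0,0,0,0,0,0,0,0,0,0,0]}}

```text
t: 19.58
position: [0.59, 0.3105, 0.0959]
tcp_rot: [-0.001, 0.594, 0.805, 0.0]
ft_force: [0.5, 0.5, -4.2]
gripper_width: 0.273
```

```bash
python3 - <<'E'
from h import *
s=bot.state(); print(s['t'],s['joints'].round(3).tolist(),s['position'].round(4).tolist(),s['tcp_rot'].round(4),s['ft_force'].round(1),s['gripper_width'])
v=snap('w4','wrist')
E
```

```text
19.575 [-0.52, 0.937, -0.063, 1.544, 0.08, 0.663, -0.321] [0.59, 0.3105, 0.0959] [-7.000e-04  5.937e-01  8.047e-01  4.000e-04] [ 0.5  0.5 -4.2] 0.27318653047737057
```

View pics/w4.png

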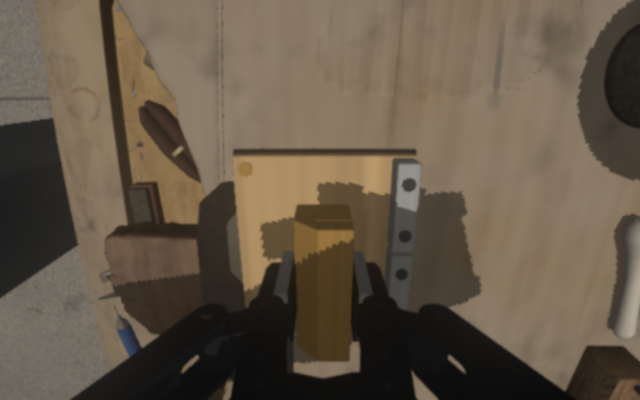

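Call:
{"op": "arm_command", "data": {"commands": [0,0,-1.5,0,0,0,0,0,-1.5,0,0,0,0,0,-1.2,0,0,0,0,0,-0.6,0,0,0,0,0,-0.4,0,0,0,0,0,-0.2,0,0,0,0,0,-0.1,0,0,0,0,0,0,0,0,0]}}

```text
t: 20.62
position: [0.5909, 0.309, 0.0412]
tcp_rot: [0.0, 0.594, 0.804, 0.0]
ft_force: [-0.4, 0.7, -2.4]
gripper_width: 0.271
```

Call:
{"op": "arm_command", "data": {"commands": [0,0,-0.1,0,0,0,0,0,-0.1,0,0,0,0,0,0,0,0,0]}}

```text
t: 21.0
position: [0.591, 0.309, 0.0402]
tcp_rot: [0.0, 0.594, 0.804, 0.0]
ft_force: [-2.6, -1.2, 5.0]
gripper_width: 0.269
```

Call:
{"op": "arm_command", "data": {"commands": [0,0,0.05,0,0,0,0.06,-0.19,0,0,0,0,0.06,-0.19,0,0,0,0,0.03,-0.1,0,0,0,0,0,0,0,0,0,0]}}

```text
t: 21.62
position: [0.5925, 0.3065, 0.0402]
tcp_rot: [-0.001, 0.594, 0.805, 0.002]
ft_force: [-1.8, 4.7, 5.9]
gripper_width: 0.27
```

Call:
{"op": "arm_command", "data": {"commands": [0.03,-0.1,0,0,0,0,0.03,-0.1,0,0,0,0,0,0,0,0,0,0]}}

```text
t: 22.0
position: [0.5933, 0.3045, 0.0402]
tcp_rot: [-0.0, 0.594, 0.805, 0.002]
ft_force: [-1.1, 6.4, 5.9]
gripper_width: 0.269
```

Call:
{"op": "arm_command", "data": {"commands": [0,0,0.15,0,0,0,0,0,0,0,0,0]}}

```text
t: 22.25
position: [0.593, 0.3044, 0.0406]
tcp_rot: [-0.001, 0.594, 0.805, 0.002]
ft_force: [-0.2, 5.8, -1.6]
gripper_width: 0.273
```

Call:
{"op": "arm_command", "data": {"commands": [0.03,-0.1,0,0,0,0,0.03,-0.1,0,0,0,0,0,0,0,0,0,0]}}

```text
t: 22.62
position: [0.593, 0.3043, 0.0406]
tcp_rot: [-0.001, 0.593, 0.805, 0.003]
ft_force: [-0.5, 8.4, -1.5]
gripper_width: 0.276
```

Call:
{"op": "arm_command", "data": {"commands": [0,0,-0.1,0,0,0,-0.03,0.1,-0.1,0,0,0,0,0,0,0,0,0]}}

```text
t: 23.0
position: [0.5931, 0.3044, 0.0402]
tcp_rot: [-0.001, 0.594, 0.805, 0.002]
ft_force: [-2.8, 5.9, 8.7]
gripper_width: 0.275
```

Call:
{"op": "arm_command", "data": {"commands": [0,0,0,0,0,0,0,0,0,0,0,0,0,0,0,0,0,0,0,0,0,0,0,0], "fingers": 145}}

```text
t: 23.5
position: [0.5932, 0.3005, 0.0387]
tcp_rot: [0.0, 0.594, 0.804, -0.0]
ft_force: [0.9, -0.1, 0.6]
gripper_width: 0.428
```

Call:
{"op": "arm_command", "data": {"commands": [0,0,1.5,0,0,0,0,0,2,0,0,0,0,0,2,0,0,0,-0.5,-0.1,0,0,0,0]}}

```text
t: 24.0
position: [0.59, 0.3009, 0.0969]
tcp_rot: [0.001, 0.594, 0.804, 0.003]
ft_force: [1.0, 0.1, -0.8]
gripper_width: 0.431
```

Call:
{"op": "arm_command", "data": {"commands": [-0.4,-0.1,0,0,0,-0.1745,-0.4,-0.1,0,0,0,-0.1745,-0.4,-0.1,0,0,0,-0.1745,-0.4,-0.1,0,0,0,-0.1745,-0.4,-0.1,0,0,0,-0.1745,-0.4,-0.1,0,0,0,-0.1745,-0.3,0,0,0,0,-0.1745,-0.3,0,0,0,0,-0.1745,0,0,0,0,0,-0.1745,0,0,0,0,0,0], "fingers": 195}}

```text
t: 25.25
position: [0.5573, 0.2941, 0.0936]
tcp_rot: [0.0, 0.989, 0.15, -0.001]
ft_force: [0.9, -0.0, -0.3]
gripper_width: 0.235
```

```bash
python3 - <<'E'
from h import *
s=bot.state(); print(s['t'],s['joints'].round(3).tolist(),s['position'].round(4).tolist(),s['tcp_rot'].round(4),s['ft_force'].round(1),s['gripper_width'])
q=s['tcp_rot']; print(np.degrees(2*np.arctan2(q[2],q[1])))
v=snap('w5','wrist')
E
```

```text
25.25 [-0.739, 0.937, 0.337, 1.678, -0.481, 0.611, -1.4] [0.5573, 0.2941, 0.0936] [ 5.000e-04  9.887e-01  1.497e-01 -5.000e-04] [ 0.9 -0.  -0.3] 0.23453782059937342
17.21772545046628
```

View pics/w5.png

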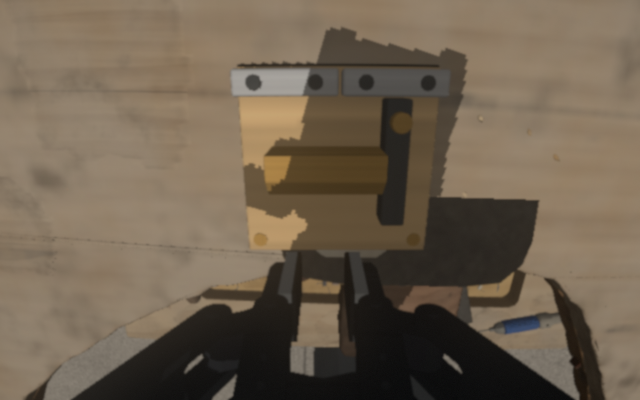

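```bash
python3 - <<'E'
import cv2
im=cv2.imread('pics/w5.png'); g=cv2.convertScaleAbs(im,alpha=1.5)
cv2.imwrite('pics/w5b.png',cv2.resize(g[55:260,225:460],None,fx=3.4,fy=2.9 and 3.4,interpolation=cv2.INTER_CUBIC)[:600])
E
```

```text
(no output)
```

View pics/w5b.png

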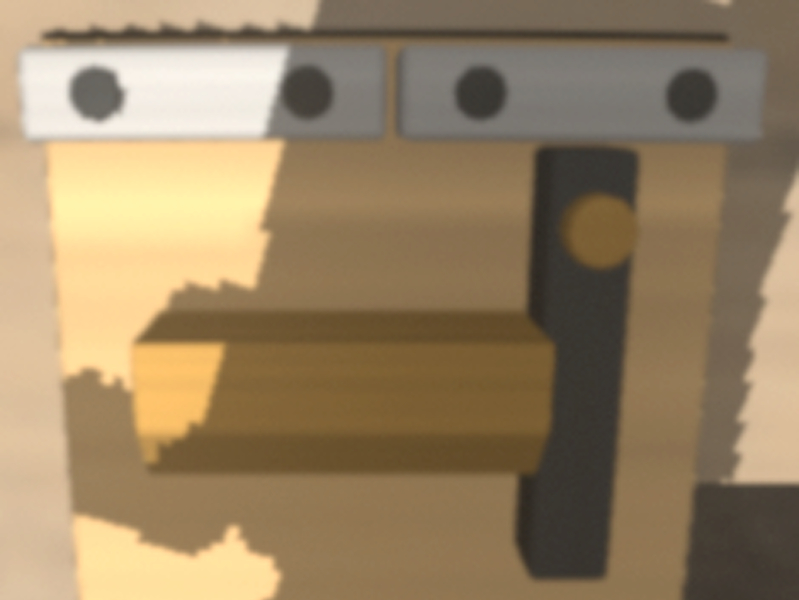

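```bash
python3 - <<'E'
from h import *
v=load('w5'); zz=lambda p:np.array(p,float)/3.4+np.array([225,55])-.5+.15
o=np.array([.5937,.2995]); a=np.radians(17.0); R2=np.array([[np.cos(a),-np.sin(a)],[np.sin(a),np.cos(a)]])
def B(p,z):
    X=onplane(v,zz(p),z); return ((X[:,:2]-o)@R2*1000).round(1).tolist()
print('bar top',B([(133,343),(553,345),(546,437),(140,435)],.044))
print('bar back bottom', B([(165,312),(530,312)],.014))
print('fence top',B([(22,47),(766,52),(762,138),(25,138)],.032))
print('stop top',B([(538,150),(638,152),(605,577),(530,577)],.032))
print('stop foot',B([(515,540),(528,320)],.014))
E
```

```text
bar top [[12.2, 36.2], [12.1, -26.7], [-2.3, -26.5], [-2.1, 35.8]]
bar back bottom [[11.7, 35.6], [11.9, -28.1]]
fence top [[54.7, 52.9], [54.7, -58.7], [42.2, -59.4], [41.5, 53.3]]
stop top [[39.9, -24.9], [39.8, -40.3], [-30.6, -40.6], [-30.6, -27.6]]
stop foot [[-30.7, -27.8], [10.5, -27.9]]
```

Call:
{"op": "arm_command", "data": {"commands": [0,0,-1.5,0,0,0,0,0,-1.5,0,0,0,0,0,-1.4,0,0,0,0,0,-0.8,0,0,0,0,0,0,0,0,0,0.48,0.15,0,0,0,0,0.48,0.14,0,0,0,0,0.48,0.15,0,0,0,0,0,0,0,0,0,0]}}

```text
t: 26.42
position: [0.5726, 0.2986, 0.0421]
tcp_rot: [0.0, 0.989, 0.149, -0.0]
ft_force: [-1.2, -0.4, 0.5]
gripper_width: 0.241
```

Call:
{"op": "arm_command", "data": {"commands": [0.48,0.15,0,0,0,0,0.48,0.14,0,0,0,0,0.48,0.15,0,0,0,0,0.38,0.12,0,0,0,0,0,0,0,0,0,0]}}

```text
t: 27.05
position: [0.5917, 0.3044, 0.042]
tcp_rot: [-0.0, 0.989, 0.149, 0.001]
ft_force: [-0.7, 0.4, -0.7]
gripper_width: 0.236
```

Call:
{"op": "arm_command", "data": {"commands": [0.28,0.09,0,0,0,0,0.28,0.09,0,0,0,0,0,0,0,0,0,0]}}

```text
t: 27.42
position: [0.597, 0.3061, 0.042]
tcp_rot: [-0.0, 0.989, 0.149, 0.001]
ft_force: [-0.4, 0.3, -0.1]
gripper_width: 0.24
```

Call:
{"op": "arm_command", "data": {"commands": [0.19,0.06,0,0,0,0,0.19,0.06,0,0,0,0,0,0,0,0,0,0]}}

```text
t: 27.8
position: [0.5987, 0.3066, 0.0419]
tcp_rot: [0.0, 0.989, 0.149, -0.002]
ft_force: [-5.9, -2.6, 5.0]
gripper_width: 0.23
```

```bash
python3 - <<'E'
from h import *
s=bot.state(); print(s['t'],s['joints'].round(3).tolist(),s['position'].round(4).tolist(),s['tcp_rot'].round(4),s['ft_force'].round(1),s['gripper_width'])
v=snap('w6','wrist')
E
```

```text
27.8 [-0.704, 1.055, 0.324, 1.541, -0.491, 0.631, -1.404] [0.5987, 0.3066, 0.0419] [ 3.000e-04  9.889e-01  1.486e-01 -1.700e-03] [-5.9 -2.6  5. ] 0.23031523476978677
```

View pics/w6.png

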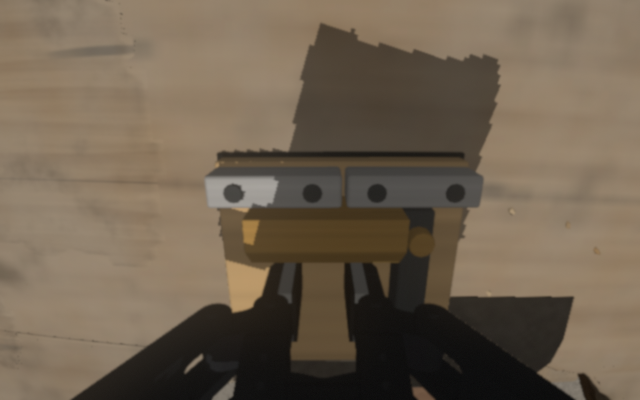

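Call:
{"op": "arm_command", "data": {"commands": [-0.6,-0.18,0,0,0,0,-0.4,-0.12,0,0,0,0,0,0,1.6,0,0,0,0,0,1.6,0,0,0,0,0,0,0,0,0]}}

```text
t: 28.48
position: [0.592, 0.3047, 0.0765]
tcp_rot: [-0.001, 0.989, 0.149, 0.002]
ft_force: [1.2, -0.6, -0.0]
gripper_width: 0.239
```

```bash
python3 - <<'E'
from h import *
v=snap('w7','wrist')
s=bot.state(); print(s['t'],s['joints'].round(3).tolist(),s['position'].round(4).tolist(),s['tcp_rot'].round(4),s['ft_force'].round(1),s['gripper_width'])
o=np.array([.5937,.2995]); a=np.radians(17.0); R2=np.array([[np.cos(a),-np.sin(a)],[np.sin(a),np.cos(a)]]); print((s['position'][:2]-o)@R2)
g=cv2.convertScaleAbs(cv2.imread('pics/w7.png'),alpha=1.5); cv2.imwrite('pics/w7b.png',cv2.resize(g[110:310,200:480],None,fx=2.8,fy=2.8,interpolation=cv2.INTER_CUBIC))
E
```

```text
28.525 [-0.719, 0.998, 0.341, 1.571, -0.48, 0.654, -1.41] [0.5911, 0.3045, 0.0754] [-3.000e-04  9.889e-01  1.486e-01  1.400e-03] [-0.3 -0.2  0.2] 0.2370712535883707
[-0.00098344  0.0055557 ]
```

View pics/w7b.png

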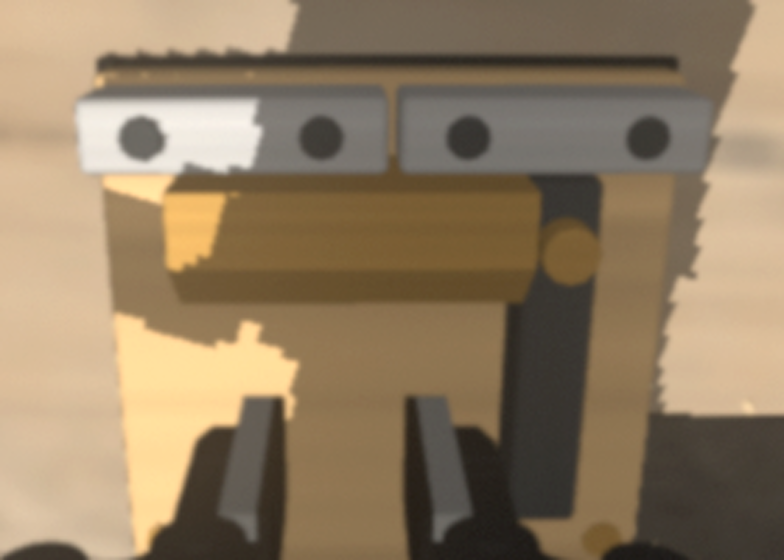

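Call:
{"op": "arm_command", "data": {"commands": [0.19,0.06,-0.4,0,0,0,0.19,0.06,-0.2,0,0,0,0.19,0.06,-0.2,0,0,0,0.19,0.06,-0.2,0,0,0,0.19,0.06,-0.2,0,0,0,0,0,0,0,0,0]}}

```text
t: 29.28
position: [0.5997, 0.3071, 0.0617]
tcp_rot: [0.0, 0.989, 0.149, -0.0]
ft_force: [-0.0, 0.1, 0.5]
gripper_width: 0.237
```

Call:
{"op": "arm_command", "data": {"commands": [0.1,0.03,-0.1,0,0,0,0.1,0.03,-0.1,0,0,0,0,0,0,0,0,0]}}

```text
t: 29.65
position: [0.6016, 0.3077, 0.0599]
tcp_rot: [0.0, 0.989, 0.149, -0.0]
ft_force: [0.1, -1.3, -1.4]
gripper_width: 0.235
```

Call:
{"op": "arm_command", "data": {"commands": [0.1,0.03,-0.1,0,0,0,0.1,0.03,-0.1,0,0,0,0,0,0,0,0,0]}}

```text
t: 30.02
position: [0.6033, 0.3082, 0.0583]
tcp_rot: [-0.0, 0.989, 0.149, -0.0]
ft_force: [-1.9, -0.1, 2.5]
gripper_width: 0.237
```

Call:
{"op": "arm_command", "data": {"commands": [0.1,0.03,-0.1,0,0,0,0,0,0,0,0,0]}}

```text
t: 30.28
position: [0.6034, 0.3083, 0.0582]
tcp_rot: [-0.0, 0.989, 0.149, -0.001]
ft_force: [-5.6, -2.1, 11.8]
gripper_width: 0.237
```

Call:
{"op": "arm_command", "data": {"commands": [0.05,0.01,-0.05,0,0,0,0,0,0,0,0,0]}}

```text
t: 30.52
position: [0.6035, 0.3083, 0.0581]
tcp_rot: [-0.0, 0.989, 0.149, -0.002]
ft_force: [-7.4, -1.9, 15.8]
gripper_width: 0.233
```

```bash
python3 - <<'E'
from h import *
v=snap('w8','wrist'); 
s=bot.state(); print(s['t'],s['joints'].round(3).tolist(),s['position'].round(4).tolist(),s['tcp_rot'].round(4),s['ft_force'].round(1),s['gripper_width'])
g=cv2.convertScaleAbs(cv2.imread('pics/w8.png'),alpha=1.5); cv2.imwrite('pics/w8b.png',cv2.resize(g[130:330,190:490],None,fx=2.6,fy=2.6,interpolation=cv2.INTER_CUBIC))
E
```

```text
30.575 [-0.708, 1.038, 0.338, 1.523, -0.482, 0.669, -1.413] [0.6034, 0.3083, 0.0581] [-1.000e-04  9.889e-01  1.486e-01 -1.900e-03] [-7.5 -2.3 15.9] 0.23528589164481636
```

View pics/w8b.png

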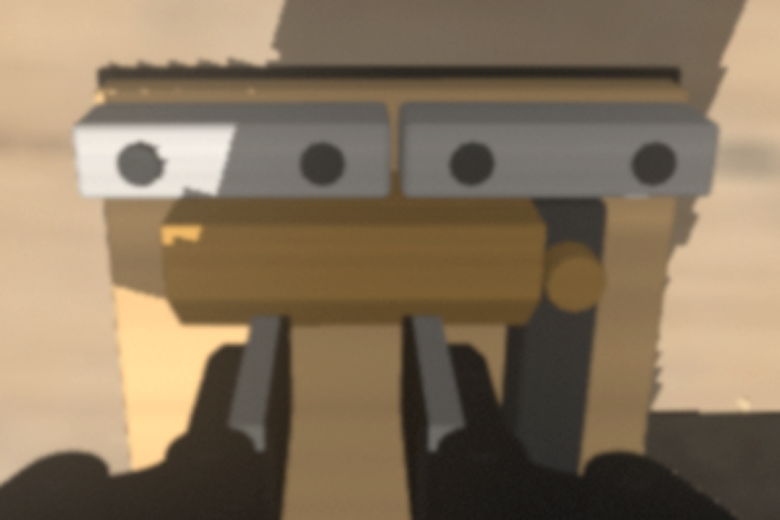

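Call:
{"op": "arm_command", "data": {"commands": [0.03,0.01,0.06,0,0,0,0,0,0,0,0,0,0,0,0,0,0,0]}}

```text
t: 30.95
position: [0.6035, 0.3083, 0.0582]
tcp_rot: [0.0, 0.989, 0.149, -0.002]
ft_force: [-7.1, -2.9, 13.3]
gripper_width: 0.236
```

Call:
{"op": "arm_command", "data": {"commands": [0,0,0.05,0,0,0,0,0,0,0,0,0,0,0,0,0,0,0,0,0,0,0,0,0]}}

```text
t: 31.45
position: [0.6035, 0.3083, 0.0582]
tcp_rot: [0.0, 0.989, 0.149, -0.002]
ft_force: [-5.3, -1.3, 10.6]
gripper_width: 0.239
```

```bash
python3 - <<'E'
from h import *
v=snap('w9','wrist'); t=snap('t9','top')
s=bot.state(); print(s['t'],s['position'].round(4).tolist(),s['tcp_rot'].round(4),s['ft_force'].round(1),s['ft_torque'].round(2),s['joint_vel'].round(3))
g=cv2.convertScaleAbs(cv2.imread('pics/w9.png'),alpha=1.5); cv2.imwrite('pics/w9b.png',cv2.resize(g[130:330,190:490],None,fx=2.6,fy=2.6,interpolation=cv2.INTER_CUBIC))
E
```

```text
31.55 [0.6035, 0.3083, 0.0582] [ 1.000e-04  9.889e-01  1.486e-01 -2.200e-03] [-6.6 -2.5 10.3] [-0.43  1.34  0.08] [ 0.    -0.    -0.001  0.    -0.001 -0.    -0.   ]
```

View pics/w9b.png

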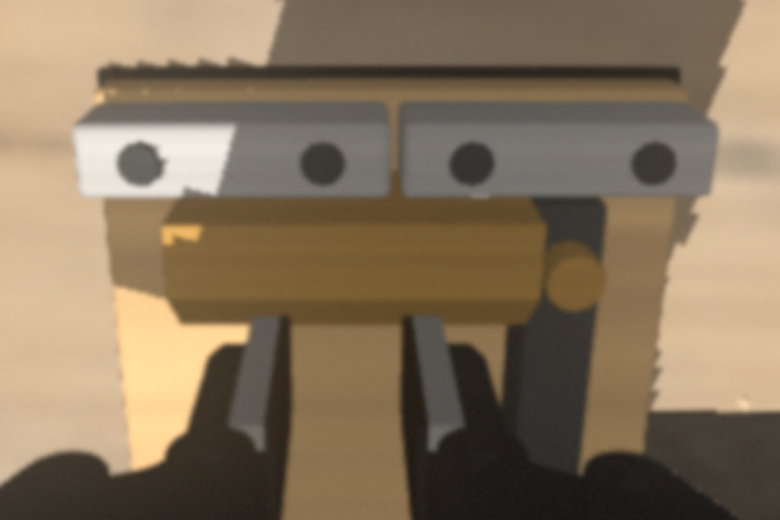

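View pics/t9.png

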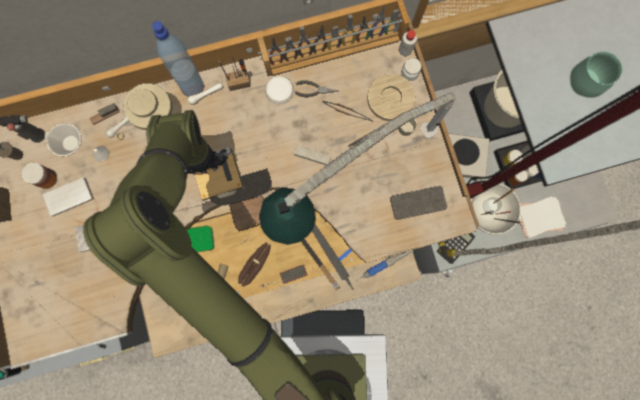

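Call:
{"op": "arm_command", "data": {"commands": [0.08,0.02,0,0,0,0,0,0,0,0,0,0,0,0,0,0,0,0,0,0,0,0,0,0]}}

```text
t: 32.05
position: [0.6035, 0.3083, 0.0582]
tcp_rot: [0.0, 0.989, 0.149, -0.003]
ft_force: [-8.1, -2.1, 11.2]
gripper_width: 0.237
```

```bash
python3 - <<'E'
from h import *
v=load('w9'); zz=lambda p:np.array(p,float)/2.6+np.array([190,130])-.5+.2
o=np.array([.5937,.2995]); a=np.radians(17.0); R2=np.array([[np.cos(a),-np.sin(a)],[np.sin(a),np.cos(a)]])
def B(p,z):
    X=onplane(v,zz(p),z); return ((X[:,:2]-o)@R2*1000).round(1).tolist()
print('bar top',B([(163,225),(546,225),(540,302),(170,299)],.044))
print('fence top',B([(76,124),(716,125),(711,195),(84,195)],.032))
print('stop foot',B([(515,330),(505,380)],.014))
s=bot.state(); print(s['t'],s['position'].round(4),s['ft_force'].round(1))
E
```

```text
bar top [[41.2, 36.2], [41.3, -26.7], [27.3, -26.8], [27.8, 35.9]]
fence top [[55.2, 52.8], [55.2, -58.2], [42.3, -59.0], [42.2, 52.6]]
stop foot [[5.7, -29.4], [-6.4, -28.1]]
32.05 [0.6035 0.3083 0.0582] [-8.1 -2.1 11.2]
```

Call:
{"op": "arm_command", "data": {"commands": [0.08,0.03,0.04,0,0,0,0,0,0,0,0,0,0,0,0,0,0,0,0,0,0,0,0,0,0,0,0,0,0,0,0,0,0,0,0,0]}}

```text
t: 32.8
position: [0.6035, 0.3083, 0.0582]
tcp_rot: [0.0, 0.989, 0.149, -0.004]
ft_force: [-8.5, -3.7, 11.3]
gripper_width: 0.237
```

Call:
{"op": "arm_command", "data": {"commands": [0.03,0.01,0.05,0,0,0,0,0,0,0,0,0,0,0,0,0,0,0,0,0,0,0,0,0,0,0,0,0,0,0,0,0,0,0,0,0]}}

```text
t: 33.55
position: [0.6036, 0.3083, 0.0583]
tcp_rot: [0.0, 0.989, 0.149, -0.004]
ft_force: [-8.8, -2.1, 8.7]
gripper_width: 0.236
```

```bash
python3 - <<'E'
from h import *
v=snap('w10','wrist'); 
for i in range(3):
    s=bot.state(); print(s['t'],s['position'].round(4).tolist(),s['tcp_rot'].round(4),s['ft_force'].round(1)); bot.read_camera('wrist')
g=cv2.convertScaleAbs(cv2.imread('pics/w10.png'),alpha=1.5); cv2.imwrite('pics/w10b.png',cv2.resize(g[130:330,190:490],None,fx=2.6,fy=2.6,interpolation=cv2.INTER_CUBIC))
E
```

```text
33.6 [0.6036, 0.3083, 0.0583] [ 4.000e-04  9.889e-01  1.486e-01 -4.300e-03] [-7.4 -2.5  9.2]
33.65 [0.6036, 0.3083, 0.0583] [ 5.000e-04  9.889e-01  1.486e-01 -4.300e-03] [-8.2 -2.9  8.2]
33.7 [0.6036, 0.3083, 0.0583] [ 5.000e-04  9.889e-01  1.486e-01 -4.300e-03] [-8.1 -3.4  8.9]
```

View pics/w10b.png

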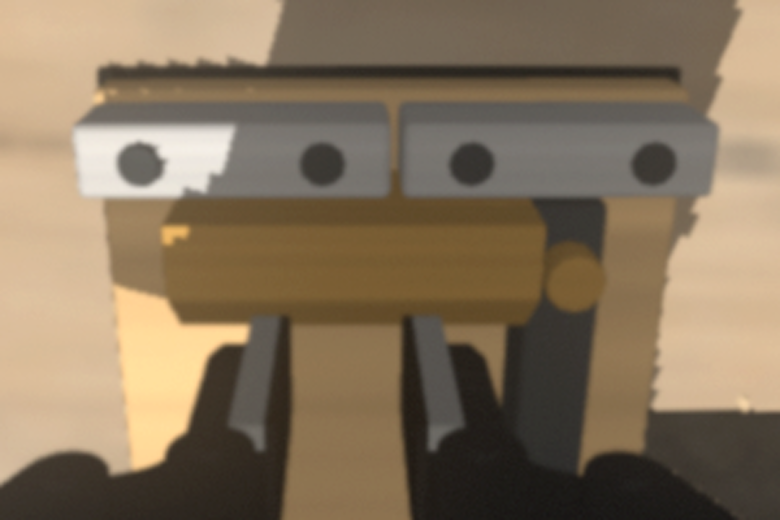

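```bash
python3 - <<'E'
from h import *
print(bot.finish_job()); s=bot.state(); print(s['t'],s['position'].round(4),s['ft_force'].round(1))
E
```

```text
the job is handed in; nothing more can be done
None
the job is handed in; nothing more can be done
```

The bar is seated in the corner of the sawing block with its bevel to the front, and I handed the job in at about 33.7 s with the gripper still pressing on the bevel. `finish_job` gives no verdict, so the results below come from my last camera and force readings.

**What I did:** I gripped the bar across its depth and set it on the bed, with about 8–9 N against the bed at touchdown. I slid it against the stop until the force built up with no further movement. I then let go, turned the gripper a quarter turn, pushed the bar's front face back to the fence, and pressed diagonally on the bevel with both fingertips.

**Last checks:**
- **Press:** about 8.6 N towards the fence and 8.7 N down, steady. That is 12 N along the diagonal, a little above the 10 N you asked for. With the bar's weight, the bed should carry about 11–12 N.
- **Fence force:** I could only measure the push at the wrist, not the bar on the fence itself. If friction on the bed takes some of the push, the fence carries less than 8.6 N.
- **Back face:** within about 1 mm of the fence and parallel to it.
- **End at the stop:** pressed home on contact. The two later views put the gap between the bar's end and the stop at 0.5 mm and about 2 mm, both inside the 3.5 mm limit but not in full agreement.
- **Flatness:** the bar looked flat and upright in the last picture. I did not measure its tilt.
- **Stone:** never touched, and it appears in the same place in the later top picture.

**Wasted time:** I first swung the arm the wrong way because I had a joint sign wrong. I then took it back over the lamp, which cost about 10 s, and the wrist force never suggested a touch.

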